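# Load the card slide and set its drag screw

### The arm

A 7-joint arm with a two-finger parallel gripper is mounted at the origin on the work surface. World frame = base frame: x ahead of the robot, y to its left, z up, the work surface at z = 0. Lengths are in m, angles in degrees, forces in N, time in s.
With the tool pointing down it reaches from about 0.35 to 0.775 m from the base axis. Payload 3.1 kg.
Tool frame: the origin (TCP) lies midway between the tips of the shut fingers; the grasp point (between the pads) lies 19 mm behind it; z points along the fingers, y is the line along which they close (so a half turn about z gives the same grasp; the last joint's range is limited). The gripper opens to 85 mm and grips with 20 to 120 N. Pads are 22 mm wide; open, the fingers measure 114 mm over their backs; the gripper's body (76 mm by 85 mm) begins 54 mm behind the grasp point. The pads swing forward as they close: fully open they stand 13 mm farther back than shut.
Start: joints at [63.616, 17.813, 0.802, 86.603, -0.252, 75.585, -1.558], TCP at [0.224, -0.502, 0.231] pointing down, gripper open.
Joint ranges: [-154.91, 154.91], [-16.99, 109.72], [-72.82, 74.43], [7.12, 147.25], [-82.49, 262.49], [11.32, 116.49], [-174.64, 174.64]. Speed limits (degrees/s): [159.86, 159.86, 180, 180, 180, 180, 180].

### API

Orientations are given as a 3x3 rotation matrix whose columns are the frame's x, y, z axes.
In Python, from bench import readout, optics, workorder gives the robot as it stands.
- The arm moves only by the tool play_rows, never from a script. Its argument "plan" is one flat list of numbers, 6 for each row, row after row: the shift along the world's x, y, z normalised to -1 to 1, where 1 is 0.1 m, then the turn, a rotation vector about the world's x, y, z normalised to -1 to 1, where 1 is 30 degrees. A call has 1 to 12 rows; each row is the pose to reach, as a shift and turn from the pose commanded when the call began; what a row does not reach only later rows make up. A row lasts 1/12 s, in which the tool goes at most 41.7 mm and 7.16 degrees, less where a joint would pass 70% of its speed; a pose out of reach is approached as far as the arm can. A call with a number of a shift or a turn outside -1 to 1 is refused whole. A call with a gripper value outside its range is refused whole. "gripper" is the opening, from -1 (shut) to 1 (fully open), set as the call begins (left out, the last holds). The fingers move at their own pace and stop on an object; "force" is the grip in N (left out, the last holds). Time passes only in rows, so rows that repeat a pose let the fingers close. It gives the time, the measured TCP pose, the force, the opening and the grip force at its end, in the units of the state.
- readout.observe(): the state, without advancing time (a new reading comes with each control period).
- optics.read_camera(name): name is "side" or "top" or "wrist"; returns a dict with "frame" (480x640x3 uint8, red, green, blue), "K" (3x3 intrinsics, pixels), "rvec" (rotation vector, rad) and "tvec" (3), from world to camera coordinates, as OpenCV has them. Camera axes: x right, y down, z forward; pixel columns grow to the right and rows downward; lengths in m; the calibration is good to about 2 mm. A picture is of the moment at which its call begins. There is no depth.
- workorder.finish_job(): hands the job in; it is judged then, once.
The state is a dict: "time": time; "q": joint angles; "qvel": joint speeds; "joint_torque": joint torques, N m; "position": TCP position; "ee_rot": TCP orientation; "wrist_force": force on the tool from outside, world axes, zero at the start; "ft_torque": the same for the moment, N m; "finger_gap": opening from 0.0 (shut) to 1.0 (fully open); "finger_force": force on a finger pad.
Only numpy, scipy, OpenCV 4.12 (cv2) and the standard library are available. Lean on these libraries where they do the work, as an engineer would, in place of code of your own. Each camera call takes 0.05 s, during which the arm holds its last target. There are 200 camera calls.

### The job

Slide every loose relay unit onto an empty shoe of the card slide, one to a shoe and upright, until the shoe's detent clicks in under its foot. With all of them loaded, set the slide's drag: turn the thumb screw clockwise until it bottoms, then back it off a quarter turn. Then run the loaded slide home against the stop at the far end of the rail from the screw, leaving the other things on the shelf where they are.

Things in the scene. Friction and masses are not known exactly. Their poses are not given: they have to be found in the camera images.
- rail: Slotted grey steel rail fixed on the shelf, 470 mm long, 126 mm wide; origin on the shelf under it. Its x points away from the robot across the rail, its y along the rail towards the stop block (50 mm high, at the home end), z up. The drag-screw housing, 34 mm high, stands on its -y end.
- card_slide (a joint): Position of the card slide along the rail's +y, in m: 0 = right end of its travel (next to the screw), 0.095 = home against the stop. It stays where it is left (about 4 N to move it).
- slide_knob (a point): Centre of the black pull knob on the slide's -y end: an upright cylinder 22 mm in diameter, 24 mm high, on a thin 10 mm post, its top 66 mm above the deck. Moves with the slide; axes like the rail's.
- drag_screw (a joint): Angle of the upright drag screw, in rad: 0 = bottomed (hard stop), growing as it is backed off (anticlockwise seen from above), up to 6.0. It stays where it is left (about 0.06 N m to turn).
- screw_head (a point): Centre of the screw's brass thumb head, on its axis: a flat bar 40 mm long, 10 mm thick, 20 mm high, that can be pinched across its 10 mm from above. The head's long side is this point's x axis and turns with the screw (along the rail's x when bottomed). Under it is a 10 mm stem; the housing's top is 30 mm below this point.
- shoe_1 (a point): Seat of shoe 1 of 3, the one nearest the knob: point on the slide's flat deck (30 mm above the shelf) where the centre of a seated unit's foot comes. Axes like the rail's; moves with the slide. Shoes are 74 mm apart along y. Side rails 47 mm apart, with inward lips 7 to 11 mm above the deck and 37 mm clear between, run from x = -14 to +32 mm; a back stop is at +28 mm.
- shoe_2 (a point): Seat of shoe 2, the middle one, built alike. All shoes open towards the robot (-x), with low flared guides from x = -30 to -14 mm; there the deck runs on to x = -70 mm, so that a unit can be set down on it with its centre 41 to 46 mm before the seat (its foot short of the lips, its length along x) and then slid in +x under the lips to the seat.
- shoe_3 (a point): Seat of shoe 3, nearest the stop, built alike. At each seat a sprung bronze detent leaf sticks up to 2 mm out of the deck, a ramp on the robot side from x = 0 to 5.5 mm, steep beyond: the foot rides over it with about 3 to 6 N of push and it clicks up into the gap under the foot's middle, after which the unit cannot slip back (1.5 mm of play towards the robot, 2 mm towards the back stop).
- relay_a_mid (a point): Centre, half-way up, of a plug-in relay unit, about 0.22 kg, 74 mm high, standing upright; z up, underside 37 mm below this point. Grey steel foot 52 mm (its x) by 44 mm (its y), 6 mm thick, with a 14 mm wide gap across the middle of its underside for the detent; on it a square-cornered aluminium can 34 mm (x) by 30 mm (y) up to the top. Either end may go first. Two or three units are present; an absent one reads None.
- relay_b_mid (a point): Centre, half-way up, of a plug-in relay unit, about 0.22 kg, 74 mm high, standing upright; z up, underside 37 mm below this point. Grey steel foot 52 mm (its x) by 44 mm (its y), 6 mm thick, with a 14 mm wide gap across the middle of its underside for the detent; on it a square-cornered aluminium can 34 mm (x) by 30 mm (y) up to the top. Either end may go first. Two or three units are present; an absent one reads None.
- relay_c_mid (a point): Centre, half-way up, of a plug-in relay unit, about 0.22 kg, 74 mm high, standing upright; z up, underside 37 mm below this point. Grey steel foot 52 mm (its x) by 44 mm (its y), 6 mm thick, with a 14 mm wide gap across the middle of its underside for the detent; on it a square-cornered aluminium can 34 mm (x) by 30 mm (y) up to the top. Either end may go first. Two or three units are present; an absent one reads None.
- earpiece_cap: Black bakelite earpiece cap, 58 mm across, 16 mm high, lying on the shelf; origin under its centre. Leave alone.
- fuse_block: White ceramic fuse block with brass ends, 62 x 28 x 26 mm; origin under its centre. Leave alone.
- armature_1: Nickel relay armature, a small L-shaped plate 42 x 20 x 20 mm, beyond the rail; origin under its centre. Leave alone.
- armature_2: The other nickel armature, alike. Leave alone.

How it is judged:
By the outcome, as a careful person would: the job done as asked, in the order asked, and still so for the second after the job is handed in, with the robot touching nothing.
Of relay_a, relay_b, relay_c only 2 to 3 are there at a start; the rules pass over those that are not, and their reading is None.
At some moment in a run one of relay_a, relay_b, relay_c may be knocked a few centimetres aside while the robot is not near it.
It also fails if it takes over 200 s, if anything falls off the work surface, if the arm or the gripper's body presses on something with over 40 N, if the wrist force passes 120 N, or if a joint passes its speed limit or range.

## Working session

There is one attempt and no reset: what is moved stays moved. The work goes in short steps, Python scripts to look and compute and a tool call to move; the robot and the scene stay as the last step left them, time stands still between calls to the robot, and variables do not carry over. Pictures are saved under pics/ and viewed, at most 17 in all, crops included, and the job is handed in when it is done.

Besides the shell and the picture viewer there is one more tool, called as name(argument=value, ...) on one line, values as JSON. play_rows: Moves the arm, as the interface text tells. Scaled input: -1 to 1 covers 0.1 m each way for a shift and 30 degrees each way for a turn. Its arguments: {"type":"object","properties":{"plan":{"type":"array"},"gripper":{"type":"number"},"force":{"type":"number"}},"required":["plan"]}

```bash
mkdir -p pics; ls; cat > h.py <<'E'
import numpy as np, cv2
from bench import readout, optics, workorder
def cam(n):
    c=optics.read_camera(n); R=cv2.Rodrigues(np.array(c["rvec"],float))[0]
    return c["frame"],np.array(c["K"],float),R,np.array(c["tvec"],float).ravel()
def save(n,f,crop=None,scale=1):
    f=f[...,::-1]
    if crop: x0,y0,x1,y1=crop; f=f[y0:y1,x0:x1]
    if scale!=1: f=cv2.resize(f,None,fx=scale,fy=scale,interpolation=cv2.INTER_CUBIC)
    cv2.imwrite("pics/"+n+".png",f)
def ray(K,R,t,uv,z):
    d=R.T@np.linalg.inv(K)@np.array([uv[0],uv[1],1.]); o=-R.T@t
    return o+d*(z-o[2])/d[2]
def proj(K,R,t,P):
    p=(R@np.atleast_2d(P).T).T+t; p=p@K.T; return p[:,:2]/p[:,2:]
E
python3 - <<'E'
from h import *
for n in("top","side"):
    f,K,R,t=cam(n); save(n+"0",f); np.savez(n+"0.npz",f=f,K=K,R=R,t=t); print(n,K[0,0],-R.T@t,R[2])
s=readout.observe(); print(s)
E
```

```text
pics
top 584.0869792184375 [0.43033896 0.01589052 1.23438205] [ 0.13693017 -0.00294525 -0.99057632]
side 497.8980009897342 [0.33721759 0.5842985  0.82247518] [ 0.262551   -0.59465326 -0.75990425]
{'time': 0.1, 'q': array([63.61609956, 17.85746559,  0.80218343, 86.68206337, -0.25159676,
       75.58429914, -1.55923581]), 'qvel': array([-0.06214266, -0.08539121,  0.05258717, -0.22981472, -0.08640445,
       -0.0327715 ,  0.06334917]), 'joint_torque': array([ 8.28954780e-04, -3.80852723e+01,  1.46513027e-01, -2.31241447e+01,
        1.21878949e-02,  8.11800594e-03, -1.29777047e-05]), 'position': array([ 0.22340123, -0.50187671,  0.23031927]), 'ee_rot': array([[ 9.13559851e-01,  4.06703186e-01, -9.57435513e-04],
       [ 4.06704301e-01, -9.13557874e-01,  1.90339888e-03],
       [-1.00554363e-04, -2.12826194e-03, -9.99997730e-01]]), 'wrist_force': array([ 0.02028263,  0.38734434, -0.14226917]), 'ft_torque': array([-0.02537602,  0.03789387,  0.0435534 ]), 'finger_force': 0.0, 'finger_gap': 0.999734426560053}
```

View pics/top0.png

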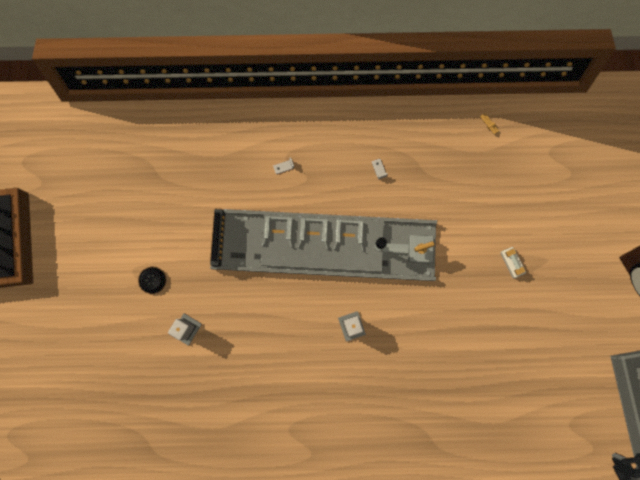

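View pics/side0.png

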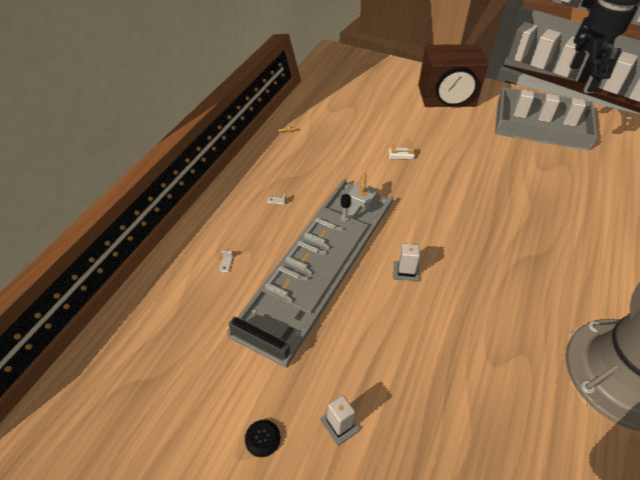

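Two relays are visible, the left one at about (185,328) and the right at (352,326). The rail spans u 213–437, with the stop on the left, the screw head at (424,246) and the knob at (381,243). I'll zoom in next.

```bash
python3 - <<'E'
from h import *
d=np.load("top0.npz"); save("top0z",d["f"],(140,200,450,350),2.58)
K,R,t=d["K"],d["R"],d["t"]
for n,uv,z in [("relayL",(181,328),.074),("relayR",(352,325),.074),("knob",(381,243),.096),("screw",(424,246),.06),("railTL",(222,211),.02),("railBL",(214,268),.02),("railTR",(437,221),.02),("railBR",(436,280),.02)]: print(n,ray(K,R,t,uv,z).round(3))
E
```

```text
relayL [0.429 0.292 0.074]
relayR [ 0.428 -0.045  0.074]
knob [ 0.587 -0.105  0.096]
screw [ 0.584 -0.196  0.06 ]
railTL [0.672 0.221 0.02 ]
railBL [0.551 0.237 0.02 ]
railTR [ 0.642 -0.233  0.02 ]
railBR [ 0.517 -0.225  0.02 ]
```

View pics/top0z.png

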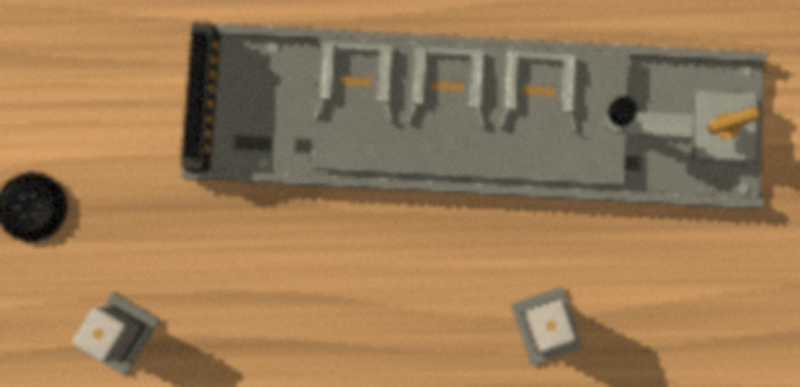

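play_rows(plan=[0.41,0.91,0,0,0,-0.2,0.41,0.91,0,0,0,-0.2,0.41,0.91,0,0,0,-0.2], gripper=1)

```text
time: 0.35
position: [0.2678, -0.4057, 0.2305]
ee_rot: [[0.949, 0.314, 0.001], [0.314, -0.949, 0.005], [0.003, -0.005, -1.0]]
wrist_force: [0.8, 1.2, 0.3]
finger_gap: 0.997
finger_force: 0.0
```

play_rows(plan=[0.41,0.91,0,0,0,0,0.41,0.91,0,0,0,0,0.41,0.91,0,0,0,0])

```text
time: 0.6
position: [0.3084, -0.3141, 0.2309]
ee_rot: [[0.949, 0.316, 0.001], [0.316, -0.949, 0.004], [0.002, -0.004, -1.0]]
wrist_force: [0.6, 0.3, -0.2]
finger_gap: 1.001
finger_force: 0.0
```

play_rows(plan=[0.41,0.91,0,0,0,0,0.41,0.91,0,0,0,0,0.41,0.91,0,0,0,0])

```text
time: 0.85
position: [0.3489, -0.2231, 0.2311]
ee_rot: [[0.949, 0.317, 0.001], [0.317, -0.949, 0.003], [0.002, -0.003, -1.0]]
wrist_force: [0.4, 1.0, -0.1]
finger_gap: 1.002
finger_force: 0.0
```

play_rows(plan=[0.41,0.91,0,0,0,0,0.41,0.91,0,0,0,0,0.41,0.91,0,0,0,0,0.41,0.91,0,0,0,0,0.41,0.91,0,0,0,0])

```text
time: 1.27
position: [0.3876, -0.1378, 0.231]
ee_rot: [[0.95, 0.312, -0.001], [0.312, -0.95, -0.0], [-0.001, 0.0, -1.0]]
wrist_force: [-0.2, -0.9, 0.1]
finger_gap: 1.002
finger_force: 0.0
```

```bash
python3 - <<'E'
from h import *
f,K,R,t=cam("wrist"); save("w1",f); np.savez("w1.npz",f=f,K=K,R=R,t=t); print(K[0,0],-R.T@t,R)
print(proj(K,R,t,[[.428,-.045,.074],[.587,-.105,.096],[.584,-.196,.06]]))
E
```

```text
385.9923069665077 [ 0.46691938 -0.1121346   0.37403414] [[ 3.12078805e-01 -9.50055947e-01  7.18574671e-04]
 [-8.98376409e-01 -2.94856644e-01  3.25544755e-01]
 [-3.09073854e-01 -1.02241169e-01 -9.45526359e-01]]
[[ 214.19734648  130.60262078]
 [ 368.25306703 -103.0289644 ]
 [ 482.18635464  -20.97929307]]
```

View pics/w1.png

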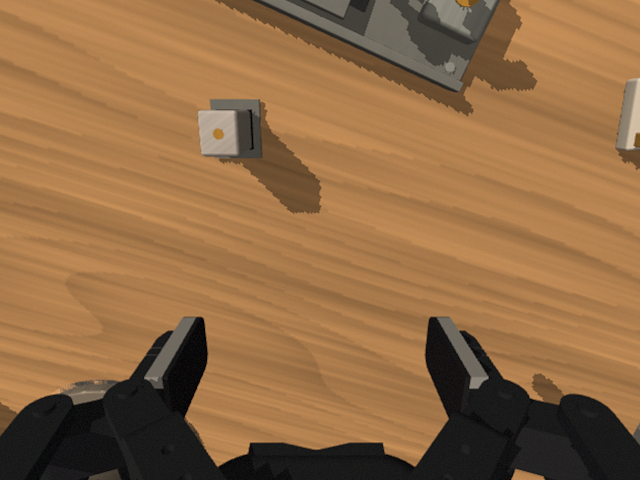

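```bash
python3 - <<'E'
from h import *
d=np.load("w1.npz");K,R,t=d["K"],d["R"],d["t"]
for uv,z in [((219,133.5),.074),((199,110),.074),((238,109.5),.074),((241,156),.074),((201,157),.074),((211,100),.006),((261,99),.006),((263,157),.006)]: print(uv,ray(K,R,t,uv,z).round(4))
d=np.load("top0.npz");K,R,t=d["K"],d["R"],d["t"]
print("detents",[ray(K,R,t,(140+a/2.58,200+b/2.58),.031).round(4) for a,b in((357,81),(448,86),(540,91))])
print("knob",ray(K,R,t,(140+622/2.58,200+110/2.58),.096).round(4),"head",ray(K,R,t,(140+734/2.58,200+121/2.58),.074).round(4))
print("Ltop",ray(K,R,t,(140+98/2.58,200+334/2.58),.074).round(4))
E
```

```text
(219, 133.5) [ 0.4271 -0.0489  0.074 ]
(199, 110) [ 0.4388 -0.031   0.074 ]
(238, 109.5) [ 0.4481 -0.0582  0.074 ]
(241, 156) [ 0.4161 -0.0688  0.074 ]
(201, 157) [ 0.4059 -0.0399  0.074 ]
(211, 100) [ 0.4441 -0.021   0.006 ]
(261, 99) [ 0.4589 -0.0633  0.006 ]
(263, 157) [ 0.4102 -0.0788  0.006 ]
detents [array([0.6242, 0.1014, 0.031 ]), array([0.6187, 0.0279, 0.031 ]), array([ 0.6131, -0.0463,  0.031 ])]
knob [ 0.5874 -0.1051  0.096 ] head [ 0.5801 -0.1941  0.074 ]
Ltop [0.426  0.2975 0.074 ]
```

play_rows(plan=[0.395,0.888,0,0,0,0,0.395,0.888,0,0,0,0,0.395,0.888,0,0,0,0,0.395,0.888,-1,0,0,0,0.395,0.888,-1,0,0,0,0.395,0.888,-1,0,0,0,0.395,0.888,-1,0,0,0], gripper=1)

```text
time: 1.9
position: [0.4224, -0.0515, 0.1268]
ee_rot: [[0.952, 0.306, -0.011], [0.306, -0.952, 0.001], [-0.01, -0.004, -1.0]]
wrist_force: [-0.2, 0.2, 0.4]
finger_gap: 0.998
finger_force: 0.0
```

play_rows(plan=[0,0,-0.4,0,0,0,0,0,-0.8,0,0,0,0,0,-1,0,0,0,0,0,-1,0,0,0,0,0,-1,0,0,0])

```text
time: 2.32
position: [0.4276, -0.051, 0.0318]
ee_rot: [[0.952, 0.307, -0.0], [0.307, -0.952, -0.0], [-0.0, 0.0, -1.0]]
wrist_force: [0.5, -0.5, 0.0]
finger_gap: 1.001
finger_force: 0.0
```

```bash
python3 - <<'E'
from h import *
print(readout.observe()["position"])
f,K,R,t=cam("wrist"); save("w2",f)
E
```

```text
[ 0.42758199 -0.0510188   0.03181503]
```

View pics/w2.png

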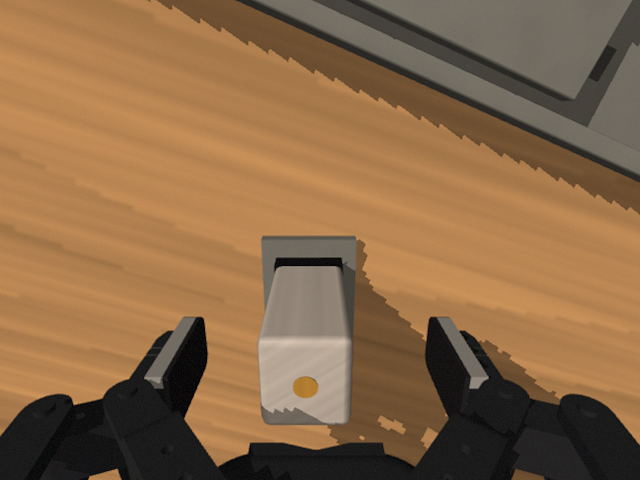

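The gripper straddles the relay squarely: the can is at u≈308 and the fingers are centred at u≈316. I'll lower slightly and grip.

play_rows(plan=[0,0.018,-0.06,0,0,0,0,0.018,-0.06,0,0,0])

```text
time: 2.53
position: [0.4288, -0.0481, 0.0266]
ee_rot: [[0.951, 0.309, 0.003], [0.309, -0.951, -0.001], [0.003, 0.002, -1.0]]
wrist_force: [-1.4, -0.3, -0.7]
finger_gap: 1.0
finger_force: 0.0
```

play_rows(plan=[0,0,0,0,0,0,0,0,0,0,0,0,0,0,0,0,0,0,0,0,0,0,0,0,0,0,0,0,0,0,0,0,0,0,0,0,0,0,0,0,0,0,0,0,0,0,0,0,0,0,0,0,0,0], gripper=-1, force=60)

```text
time: 3.28
position: [0.4275, -0.0478, 0.0257]
ee_rot: [[0.951, 0.309, 0.001], [0.309, -0.951, -0.0], [0.0, 0.0, -1.0]]
wrist_force: [-0.6, 0.0, 5.2]
finger_gap: 0.344
finger_force: 60.1
```

play_rows(plan=[0,0,0.4,0,0,0,0,0,0.8,0,0,0,0,0,0.95,0,0,0,0,0,0.95,0,0,0])

```text
time: 3.62
position: [0.4304, -0.0482, 0.1236]
ee_rot: [[0.951, 0.309, 0.008], [0.309, -0.951, -0.002], [0.007, 0.004, -1.0]]
wrist_force: [-0.1, -0.1, -1.9]
finger_gap: 0.343
finger_force: 61.0
```

play_rows(plan=[0.4,0.05,0.25,0,0,-0.24,0.8,0.08,0.25,0,0,-0.48,0.9,0.08,0.25,0,0,-0.743,0.9,0.08,0.25,0,0,-0.743,0.9,0.08,0.25,0,0,-0.743,0.9,0.08,0.25,0,0,-0.743,0.9,0.08,0.25,0,0,-0.743])

```text
time: 4.2
position: [0.5153, -0.04, 0.1438]
ee_rot: [[0.997, -0.074, -0.004], [-0.074, -0.997, -0.0], [-0.004, 0.0, -1.0]]
wrist_force: [0.8, 0.2, -1.1]
finger_gap: 0.344
finger_force: 60.7
```

```bash
python3 - <<'E'
from h import *
f,K,R,t=cam("wrist"); save("w3",f,None,1.25); np.savez("w3.npz",f=f,K=K,R=R,t=t); s=readout.observe(); print(s["position"],s["ee_rot"][:,0])
E
```

```text
[ 0.51562176 -0.04005549  0.14427602] [ 0.99722588 -0.07438693 -0.00267149]
```

View pics/w3.png

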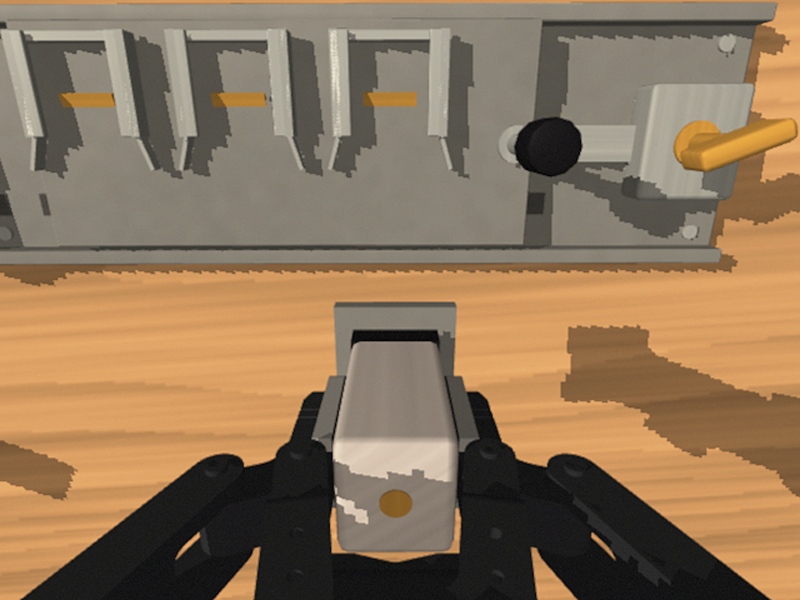

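Shoe 1 has its lip inner edges at u≈349 and 429 with the detent at (389,100). The held foot's front edge spans u 335–456 at v≈303, the knob is at (549,146) and the screw head runs from (690,160) to (798,125).

```bash
python3 - <<'E'
from h import *
d=np.load("w3.npz");K,R,t=d["K"],d["R"],d["t"]
r=lambda u,v,z: ray(K,R,t,(u/1.25,v/1.25),z).round(4)
for n,a in dict(d1=(389,99.5,.031),d2=(239,99.5,.031),d3=(87,100,.031),d1l=(362,100,.031),d1r=(416,100,.031),lipL=(349,135,.041),lipR=(430,135,.041),lipLb=(349,40,.041),lipRb=(430,40,.041),back=(390,42,.041),footL=(335,303,.124),footR=(456,303,.124),knobtop=(551,143,.096),railFR=(719,262,.02),railBR=(776,4,.02),headA=(702,168,.074),headB=(797,128,.074),headC=(682,155,.074),headD=(790,118,.074),slideR=(533,245,.03)).items(): print(n,r(*a))
E
```

```text
d1 [ 0.6149 -0.0453  0.031 ]
d2 [0.6203 0.028  0.031 ]
d3 [0.6256 0.1022 0.031 ]
d1l [ 0.6157 -0.032   0.031 ]
d1r [ 0.6137 -0.0584  0.031 ]
lipL [ 0.6    -0.0249  0.041 ]
lipR [ 0.5971 -0.0638  0.041 ]
lipLb [ 0.6405 -0.0292  0.041 ]
lipRb [ 0.6378 -0.0658  0.041 ]
back [ 0.6383 -0.0476  0.041 ]
footL [ 0.5435 -0.0213  0.124 ]
footR [ 0.5403 -0.0644  0.124 ]
knobtop [ 0.5913 -0.1051  0.096 ]
railFR [ 0.5165 -0.2259  0.02  ]
railBR [ 0.6443 -0.2346  0.02  ]
headA [ 0.5755 -0.1764  0.074 ]
headB [ 0.5888 -0.2136  0.074 ]
headC [ 0.5815 -0.1672  0.074 ]
headD [ 0.593  -0.2099  0.074 ]
slideR [ 0.5366 -0.1173  0.03  ]
```

play_rows(plan=[0.4,-0.013,0,0,0,0,0.53,-0.013,-0.2,0,0,0,0.53,-0.013,-0.5,0,0,0,0.53,-0.013,-0.8,0,0,0,0.53,-0.013,-0.8,0,0,0,0.53,-0.013,-0.8,0,0,0])

```text
time: 4.75
position: [0.5676, -0.0415, 0.0637]
ee_rot: [[0.997, -0.075, -0.006], [-0.075, -0.997, 0.0], [-0.006, 0.0, -1.0]]
wrist_force: [-0.0, -0.2, -1.4]
finger_gap: 0.346
finger_force: 60.5
```

```bash
python3 - <<'E'
from h import *
f,K,R,t=cam("wrist"); save("w4",f,None,1.25); np.savez("w4.npz",f=f,K=K,R=R,t=t); s=readout.observe(); print(s["position"],s["ee_rot"][:,0])
E
```

```text
[ 0.56995954 -0.04133719  0.06582858] [ 9.97193478e-01 -7.48674034e-02 -1.99433490e-04]
```

View pics/w4.png

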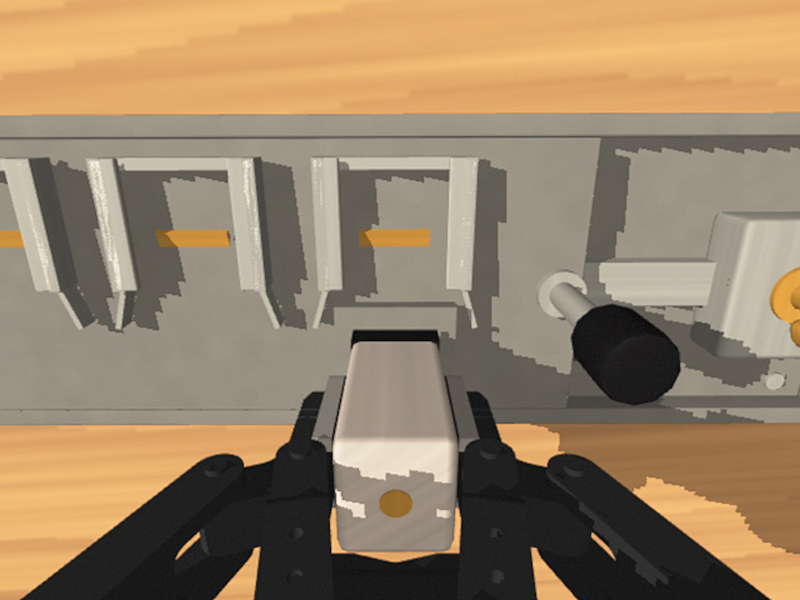

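The foot's front edge spans u 335–456 and the lips span 342–446, so it is centred to within 0.5 mm. I'll back off 1.5 mm and set it down.

play_rows(plan=[-0.015,0.001,0,0,0,0,-0.015,0.001,-0.04,0,0,0,-0.015,0.001,-0.08,0,0,0,-0.015,0.001,-0.1,0,0,0,-0.015,0.001,-0.1,0,0,0,-0.015,0.001,-0.1,0,0,0])

```text
time: 5.3
position: [0.5692, -0.0411, 0.0558]
ee_rot: [[0.997, -0.075, 0.001], [-0.075, -0.997, -0.0], [0.001, 0.0, -1.0]]
wrist_force: [-0.1, 1.0, -1.5]
finger_gap: 0.342
finger_force: 60.7
```

play_rows(plan=[0,0,-0.007,0,0,0,0,0,-0.007,0,0,0,0,0,-0.007,0,0,0])

```text
time: 5.55
position: [0.5692, -0.0411, 0.0557]
ee_rot: [[0.997, -0.075, 0.001], [-0.075, -0.997, -0.0], [0.001, 0.0, -1.0]]
wrist_force: [-2.0, 0.4, 5.7]
finger_gap: 0.347
finger_force: 61.6
```

play_rows(plan=[0,0,-0.007,0,0,0,0,0,-0.007,0,0,0,0,0,-0.007,0,0,0])

```text
time: 5.8
position: [0.5692, -0.0411, 0.0557]
ee_rot: [[0.997, -0.075, 0.001], [-0.075, -0.997, -0.001], [0.001, 0.001, -1.0]]
wrist_force: [-3.6, 0.2, 8.6]
finger_gap: 0.344
finger_force: 62.4
```

play_rows(plan=[0,0,0.009,0,0,0,0.04,-0.003,0.009,0,0,0,0.08,-0.006,0.009,0,0,0,0.12,-0.009,0.009,0,0,0,0.16,-0.012,0.009,0,0,0,0.16,-0.012,0.009,0,0,0])

```text
time: 6.3
position: [0.5846, -0.0418, 0.0557]
ee_rot: [[0.997, -0.075, -0.001], [-0.075, -0.997, 0.0], [-0.001, -0.0, -1.0]]
wrist_force: [-3.0, -0.5, 7.8]
finger_gap: 0.342
finger_force: 62.1
```

play_rows(plan=[0.04,-0.003,0,0,0,0,0.08,-0.006,0,0,0,0,0.12,-0.009,0,0,0,0,0.14,-0.01,0,0,0,0])

```text
time: 6.63
position: [0.5976, -0.0426, 0.0558]
ee_rot: [[0.997, -0.074, -0.003], [-0.074, -0.997, 0.0], [-0.003, -0.0, -1.0]]
wrist_force: [-5.4, -0.0, 9.9]
finger_gap: 0.346
finger_force: 62.1
```

play_rows(plan=[0,0,0.01,0,0,0,0.03,-0.002,0.01,0,0,0,0.06,-0.005,0.01,0,0,0,0.09,-0.008,0.01,0,0,0,0.12,-0.01,0.01,0,0,0,0.12,-0.01,0.01,0,0,0])

```text
time: 7.13
position: [0.612, -0.0444, 0.0557]
ee_rot: [[0.997, -0.075, 0.002], [-0.075, -0.997, 0.0], [0.002, -0.0, -1.0]]
wrist_force: [-1.6, -0.1, 2.9]
finger_gap: 0.343
finger_force: 61.5
```

play_rows(plan=[0.02,-0.001,0,0,0,0,0.02,-0.001,0,0,0,0,0.02,-0.001,0,0,0,0])

```text
time: 7.38
position: [0.613, -0.0444, 0.0557]
ee_rot: [[0.997, -0.075, 0.0], [-0.075, -0.997, -0.0], [0.0, 0.0, -1.0]]
wrist_force: [-2.2, 0.3, 3.4]
finger_gap: 0.346
finger_force: 61.5
```

play_rows(plan=[-0.02,0.001,0,0,0,0,-0.04,0.003,0,0,0,0,-0.04,0.003,0,0,0,0,-0.04,0.003,0,0,0,0])

```text
time: 7.72
position: [0.6112, -0.0445, 0.0561]
ee_rot: [[0.997, -0.075, 0.006], [-0.075, -0.997, -0.0], [0.006, -0.0, -1.0]]
wrist_force: [5.9, 0.0, -3.2]
finger_gap: 0.343
finger_force: 60.6
```

play_rows(plan=[0.025,-0.002,0,0,0,0,0.025,-0.002,0,0,0,0])

```text
time: 7.88
position: [0.6117, -0.0445, 0.0558]
ee_rot: [[0.997, -0.075, 0.001], [-0.075, -0.997, -0.0], [0.001, 0.0, -1.0]]
wrist_force: [3.7, -1.0, 0.1]
finger_gap: 0.344
finger_force: 61.0
```

play_rows(plan=[0,0,0,0,0,0,0,0,0,0,0,0,0,0,0,0,0,0,0,0,0,0,0,0,0,0,0,0,0,0], gripper=0.08)

```text
time: 8.3
position: [0.6107, -0.0442, 0.0556]
ee_rot: [[0.997, -0.075, -0.001], [-0.075, -0.997, -0.0], [-0.001, 0.0, -1.0]]
wrist_force: [0.3, -0.4, 0.6]
finger_gap: 0.541
finger_force: 0.0
```

play_rows(plan=[0,0,0.3,0,0,0,0,0,0.7,0,0,0,0,0,1,0,0,0,-0.3,0.4,1,0,0,0,-0.6,0.8,1,0,0,0,-0.6,1,1,0,0,0])

```text
time: 8.8
position: [0.5484, 0.0563, 0.1565]
ee_rot: [[0.997, -0.077, -0.001], [-0.077, -0.997, -0.001], [-0.001, 0.001, -1.0]]
wrist_force: [-0.3, -0.5, -0.6]
finger_gap: 0.54
finger_force: 0.0
```

```bash
python3 - <<'E'
from h import *
f,K,R,t=cam("wrist"); save("w5",f,None,1); np.savez("w5.npz",f=f,K=K,R=R,t=t); s=readout.observe(); print(s["position"],s["ee_rot"][:,0])
f,K,R,t=cam("top"); save("top1",f); np.savez("top1.npz",f=f,K=K,R=R,t=t)
f0=np.load("top0.npz")["f"]
a=np.abs(f.astype(int)-f0).sum(2)[290:370,150:230]; print("L diff",a.max(),(a>90).sum())
a=f.copy(); b=cv2.imread("pics/w5.png")
c=np.vstack([b[:,:,:],cv2.resize(a[200:350,140:450,::-1],(640,310))]); cv2.imwrite("pics/c5.png",cv2.resize(c,None,fx=.75,fy=.75))
E
```

```text
[0.54624466 0.0679353  0.15675316] [ 0.99799973 -0.06313536 -0.00323491]
L diff 42 0
```

View pics/c5.png

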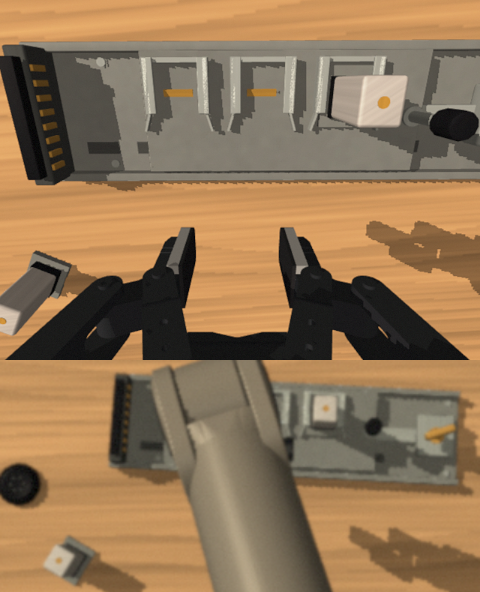

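Relay 1 sits in shoe 1. Relay L is unmoved at the lower left, so I'll move towards it.

play_rows(plan=[-0.3,0.46,0,0,0,-0.16,-0.59,0.92,0,0,0,-0.33,-0.59,0.92,0,0,0,-0.33], gripper=1)

```text
time: 9.15
position: [0.4895, 0.1518, 0.156]
ee_rot: [[0.97, -0.245, -0.001], [-0.245, -0.97, 0.002], [-0.002, -0.002, -1.0]]
wrist_force: [0.0, 1.0, -0.3]
finger_gap: 0.938
finger_force: 0.0
```

play_rows(plan=[-0.3,0.46,0,0,0,-0.16,-0.59,0.92,0,0,0,-0.33,-0.59,0.92,0,0,0,-0.33])

```text
time: 9.4
position: [0.4299, 0.244, 0.1562]
ee_rot: [[0.914, -0.406, -0.001], [-0.406, -0.914, 0.002], [-0.002, -0.002, -1.0]]
wrist_force: [0.3, 1.4, 0.4]
finger_gap: 0.999
finger_force: 0.0
```

play_rows(plan=[-0.3,0.46,0,0,0,-0.16,-0.59,0.92,0,0,0,-0.33,-0.59,0.92,0,0,0,-0.33,-0.59,0.92,0,0,0,-0.33,-0.59,0.92,0,0,0,-0.33,-0.59,0.92,0,0,0,-0.33,-0.59,0.92,0,0,0,-0.33])

```text
time: 9.98
position: [0.3755, 0.33, 0.1556]
ee_rot: [[0.827, -0.562, 0.0], [-0.562, -0.827, -0.001], [0.001, 0.001, -1.0]]
wrist_force: [-0.4, 0.1, -0.4]
finger_gap: 1.002
finger_force: 0.0
```

```bash
python3 - <<'E'
from h import *
s=readout.observe(); print(s["position"],s["ee_rot"][:,0],s["qvel"].round(1))
f,K,R,t=cam("wrist"); save("w6",f); np.savez("w6.npz",f=f,K=K,R=R,t=t); 
E
```

```text
[0.37552633 0.33000433 0.15561189] [ 0.82746003 -0.56152376  0.00098695] [ 0.8 -0.   0.2  0.1 -0.3 -0.1 -0.1]
```

View pics/w6.png

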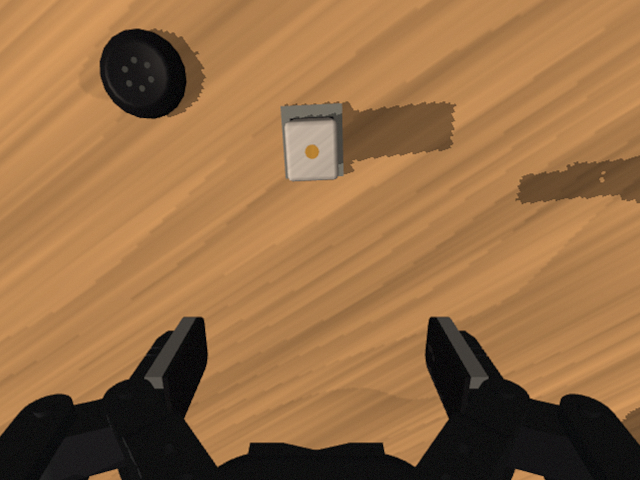

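```bash
python3 - <<'E'
from h import *
d=np.load("w6.npz");K,R,t=d["K"],d["R"],d["t"]
C=np.array([ray(K,R,t,uv,.074) for uv in[(285,122),(336,119),(339,179),(288,181)]]); print(C.round(4),C.mean(0).round(4))
a=C[0]+C[1]-C[2]-C[3]; b=C[0]+C[3]-C[1]-C[2]; print(np.linalg.norm(a)/2,np.linalg.norm(b)/2,np.degrees(np.arctan2(a[1],a[0])),np.degrees(np.arctan2(-b[0],b[1])))
F=np.array([ray(K,R,t,uv,.006) for uv in[(281,106),(340.5,102)]]);f=F[0]-F[1]; print(F,np.degrees(np.arctan2(-f[0],f[1])),np.linalg.norm(f))
E
```

```text
[[0.4483 0.3006 0.074 ]
 [0.4337 0.2762 0.074 ]
 [0.4047 0.293  0.074 ]
 [0.4205 0.3183 0.074 ]] [0.4268 0.297  0.074 ]
0.0332246889054747 0.0291139686217905 -31.379151268867748 -31.434733702900026
[[0.45996769 0.3019429  0.006     ]
 [0.43831053 0.26521005 0.006     ]] -30.52298206392143 0.0426419417011631
```

play_rows(plan=[0.25,-0.16,0,0,0,0.1,0.51,-0.33,0,0,0,0.1,0.51,-0.33,0,0,0,0.1,0.51,-0.33,-0.4,0,0,0.1,0.51,-0.33,-0.7,0,0,0.1,0.51,-0.33,-0.7,0,0,0.1])

```text
time: 10.53
position: [0.4223, 0.2933, 0.0801]
ee_rot: [[0.855, -0.518, -0.01], [-0.518, -0.855, -0.008], [-0.005, 0.012, -1.0]]
wrist_force: [-1.6, -1.0, -0.6]
finger_gap: 0.998
finger_force: 0.0
```

play_rows(plan=[0,0,-0.3,0,0,0,0,0,-0.6,0,0,0,0,0,-0.6,0,0,0,0,0,-0.6,0,0,0])

```text
time: 10.87
position: [0.425, 0.2975, 0.0258]
ee_rot: [[0.857, -0.516, -0.002], [-0.516, -0.857, -0.002], [-0.001, 0.003, -1.0]]
wrist_force: [0.3, -0.4, 1.0]
finger_gap: 1.002
finger_force: 0.0
```

play_rows(plan=[0,0,0,0,0,0,0,0,0,0,0,0,0,0,0,0,0,0,0,0,0,0,0,0,0,0,0,0,0,0,0,0,0,0,0,0,0,0,0,0,0,0,0,0,0,0,0,0,0,0,0,0,0,0], gripper=-1)

```text
time: 11.62
position: [0.426, 0.2992, 0.0271]
ee_rot: [[0.857, -0.515, 0.002], [-0.515, -0.857, 0.001], [0.001, -0.002, -1.0]]
wrist_force: [-0.5, -1.7, 6.3]
finger_gap: 0.346
finger_force: 60.2
```

play_rows(plan=[0,0,0.4,0,0,0,0,0,0.8,0,0,0,0,0,1,0,0,0,0,0,1,0,0,0])

```text
time: 11.95
position: [0.4281, 0.3015, 0.1309]
ee_rot: [[0.857, -0.515, 0.009], [-0.515, -0.857, 0.006], [0.004, -0.01, -1.0]]
wrist_force: [0.1, 0.0, -1.8]
finger_gap: 0.341
finger_force: 60.9
```

play_rows(plan=[0.17,-0.32,0.1,0,0,0.2,0.34,-0.64,0.1,0,0,0.4,0.5,-0.96,0.1,0,0,0.447,0.5,-0.96,0.1,0,0,0.447])

```text
time: 12.28
position: [0.4789, 0.1911, 0.1335]
ee_rot: [[0.949, -0.314, -0.0], [-0.314, -0.949, -0.01], [0.003, 0.009, -1.0]]
wrist_force: [0.6, -2.3, -2.2]
finger_gap: 0.344
finger_force: 60.5
```

play_rows(plan=[0.17,-0.32,0.1,0,0,0.2,0.34,-0.64,0.1,0,0,0.4,0.5,-0.96,0.1,0,0,0.447,0.5,-0.96,0.1,0,0,0.447,0.5,-0.96,0.1,0,0,0.447,0.5,-0.96,0.1,0,0,0.447,0.5,-0.96,0.1,0,0,0.447])

```text
time: 12.87
position: [0.5236, 0.1083, 0.1446]
ee_rot: [[0.997, -0.071, -0.003], [-0.071, -0.997, 0.001], [-0.003, -0.0, -1.0]]
wrist_force: [0.4, -0.2, -2.4]
finger_gap: 0.345
finger_force: 60.5
```

```bash
python3 - <<'E'
from h import *
s=readout.observe(); print(s["position"],s["ee_rot"][:,0],s["qvel"].round(1))
f,K,R,t=cam("wrist"); save("w7",f,None,1.25); np.savez("w7.npz",f=f,K=K,R=R,t=t); 
E
```

```text
[0.52363667 0.10829017 0.14460953] [ 0.99749525 -0.07067152 -0.00296186] [-0.6 -0.5 -0.4 -0.4  0.3  0.1  0.1]
```

View pics/w7.png

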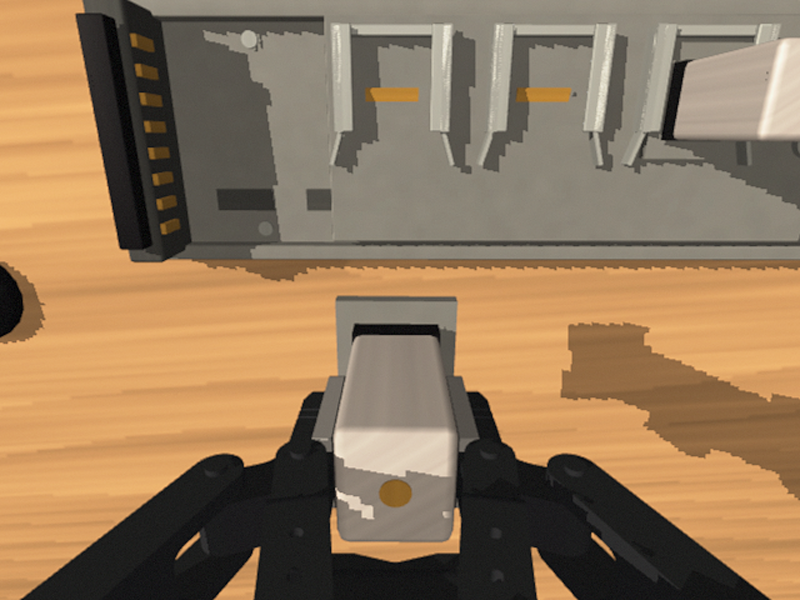

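The shoe 3 detent is at (392,95) with its lip inner edges at u≈352 and 432. The foot's front edge spans u 336–457 at v≈298.

```bash
python3 - <<'E'
from h import *
d=np.load("w7.npz");K,R,t=d["K"],d["R"],d["t"]
r=lambda u,v,z: ray(K,R,t,(u/1.25,v/1.25),z).round(4)
for n,a in dict(d3=(392,95,.031),lipL=(352,130,.041),lipR=(432.5,130,.041),footL=(336.5,298,.124),footR=(457,297,.124),d2=(543.5,95,.031)).items(): print(n,r(*a))
E
```

```text
d3 [0.6254 0.1019 0.031 ]
lipL [0.6106 0.1222 0.041 ]
lipR [0.6078 0.0836 0.041 ]
footL [0.5534 0.1265 0.124 ]
footR [0.5508 0.0835 0.124 ]
d2 [0.6202 0.0278 0.031 ]
```

play_rows(plan=[0.4,-0.013,0,0,0,0,0.52,-0.016,-0.2,0,0,0,0.52,-0.016,-0.5,0,0,0,0.52,-0.016,-0.78,0,0,0,0.52,-0.016,-0.78,0,0,0,0.52,-0.016,-0.78,0,0,0,0.52,-0.016,-0.78,0,0,0])

```text
time: 13.5
position: [0.5779, 0.1065, 0.0692]
ee_rot: [[0.997, -0.071, 0.002], [-0.071, -0.997, 0.001], [0.002, -0.001, -1.0]]
wrist_force: [0.4, -0.4, -1.6]
finger_gap: 0.347
finger_force: 60.5
```

play_rows(plan=[0,0,-0.04,0,0,0,0,0,-0.08,0,0,0,0,0,-0.08,0,0,0,0,0,-0.08,0,0,0])

```text
time: 13.83
position: [0.5773, 0.1051, 0.0603]
ee_rot: [[0.997, -0.073, 0.001], [-0.073, -0.997, -0.0], [0.001, 0.0, -1.0]]
wrist_force: [0.3, 0.4, -2.8]
finger_gap: 0.341
finger_force: 60.5
```

play_rows(plan=[0,0.012,-0.02,0,0,0,0,0.012,-0.03,0,0,0,0,0.012,-0.03,0,0,0])

```text
time: 14.08
position: [0.5775, 0.1066, 0.0572]
ee_rot: [[0.997, -0.073, 0.001], [-0.073, -0.997, 0.0], [0.001, -0.0, -1.0]]
wrist_force: [-1.0, 0.3, -0.7]
finger_gap: 0.342
finger_force: 60.7
```

play_rows(plan=[0,0,-0.01,0,0,0,0,0,-0.01,0,0,0,0,0,-0.01,0,0,0])

```text
time: 14.33
position: [0.5774, 0.1066, 0.0571]
ee_rot: [[0.997, -0.073, 0.001], [-0.073, -0.997, 0.0], [0.001, -0.0, -1.0]]
wrist_force: [-2.4, 0.0, 6.2]
finger_gap: 0.345
finger_force: 61.5
```

play_rows(plan=[0,0,0.005,0,0,0,0.04,-0.003,0.005,0,0,0,0.08,-0.006,0.005,0,0,0,0.12,-0.009,0.005,0,0,0,0.16,-0.012,0.005,0,0,0,0.16,-0.012,0.005,0,0,0])

```text
time: 14.83
position: [0.5936, 0.1057, 0.0572]
ee_rot: [[0.997, -0.073, 0.0], [-0.073, -0.997, 0.001], [0.0, -0.001, -1.0]]
wrist_force: [-2.5, -1.8, 4.0]
finger_gap: 0.345
finger_force: 61.7
```

play_rows(plan=[0.04,-0.003,0.005,0,0,0,0.08,-0.006,0.005,0,0,0,0.12,-0.009,0.005,0,0,0,0.14,-0.01,0.005,0,0,0])

```text
time: 15.17
position: [0.6073, 0.1045, 0.0572]
ee_rot: [[0.997, -0.073, -0.001], [-0.073, -0.997, 0.0], [-0.001, -0.0, -1.0]]
wrist_force: [-4.4, 0.4, 5.4]
finger_gap: 0.349
finger_force: 61.5
```

play_rows(plan=[0,0,0.005,0,0,0,0.03,-0.002,0.01,0,0,0,0.06,-0.005,0.01,0,0,0,0.09,-0.008,0.01,0,0,0,0.12,-0.009,0.01,0,0,0,0.12,-0.009,0.01,0,0,0])

```text
time: 15.67
position: [0.6205, 0.1026, 0.0574]
ee_rot: [[0.997, -0.074, 0.002], [-0.074, -0.997, -0.0], [0.002, 0.0, -1.0]]
wrist_force: [0.2, 0.1, -1.9]
finger_gap: 0.342
finger_force: 60.7
```

play_rows(plan=[0.02,-0.001,0,0,0,0,0.02,-0.001,0,0,0,0,0.02,-0.001,0,0,0,0])

```text
time: 15.92
position: [0.6211, 0.1028, 0.0574]
ee_rot: [[0.997, -0.073, -0.0], [-0.073, -0.997, -0.0], [-0.0, 0.0, -1.0]]
wrist_force: [-0.1, 0.2, -2.1]
finger_gap: 0.349
finger_force: 60.7
```

play_rows(plan=[-0.02,0.001,0,0,0,0,-0.05,0.003,0,0,0,0,-0.05,0.003,0,0,0,0,-0.05,0.003,0,0,0,0])

```text
time: 16.25
position: [0.6195, 0.103, 0.0586]
ee_rot: [[0.997, -0.073, 0.008], [-0.073, -0.997, 0.0], [0.008, -0.001, -1.0]]
wrist_force: [7.2, -0.5, -7.0]
finger_gap: 0.345
finger_force: 60.9
```

play_rows(plan=[0.04,-0.002,-0.003,0,0,0,0.04,-0.002,-0.006,0,0,0,0.04,-0.002,-0.006,0,0,0])

```text
time: 16.5
position: [0.6205, 0.1031, 0.0574]
ee_rot: [[0.997, -0.073, 0.001], [-0.073, -0.997, -0.0], [0.001, 0.0, -1.0]]
wrist_force: [1.8, -0.3, -2.3]
finger_gap: 0.348
finger_force: 61.7
```

play_rows(plan=[0,0,0,0,0,0,0,0,0,0,0,0,0,0,0,0,0,0,0,0,0,0,0,0,0,0,0,0,0,0], gripper=0.08)

```text
time: 16.92
position: [0.62, 0.1034, 0.0574]
ee_rot: [[0.997, -0.073, -0.0], [-0.073, -0.997, 0.0], [-0.0, -0.0, -1.0]]
wrist_force: [0.2, -0.7, -0.7]
finger_gap: 0.538
finger_force: 0.0
```

play_rows(plan=[0,0,0.3,0,0,0,0,0,0.7,0,0,0,0,0,1,0,0,0,-0.3,-0.4,1,0,0,0,-0.6,-0.8,1,0,0,0,-0.8,-0.8,1,0,0,0,-0.8,-0.8,1,0,0,0,-0.8,-0.8,1,0,0,0,-0.8,-0.8,1,0,0,0])

```text
time: 17.67
position: [0.5409, 0.0239, 0.1578]
ee_rot: [[0.997, -0.072, 0.002], [-0.072, -0.997, 0.001], [0.002, -0.001, -1.0]]
wrist_force: [0.2, 0.6, 0.4]
finger_gap: 0.538
finger_force: 0.0
```

```bash
python3 - <<'E'
from h import *
s=readout.observe(); print(s["position"],s["ee_rot"][:,0],s["qvel"].round(1))
f,K,R,t=cam("wrist"); np.savez("w8.npz",f=f,K=K,R=R,t=t)
g,K2,R2,t2=cam("side"); np.savez("side8.npz",f=g,K=K2,R=R2,t=t2)
c=np.vstack([cv2.resize(f[:270],(640,270)),cv2.resize(g[170:370,220:420],(640,640))[:330]]); save("c8",c)
E
```

```text
[0.54087784 0.02391052 0.15782155] [ 0.99738353 -0.07226926  0.00180409] [-1.   1.1 -0.6 -2.2  0.1 -0.1  0. ]
```

View pics/c8.png

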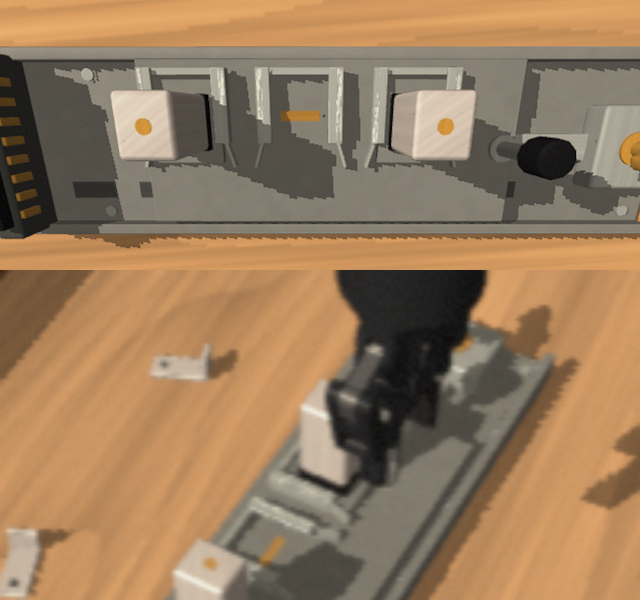

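```bash
python3 - <<'E'
from h import *
s=readout.observe(); print(s["q"].round(1))
d=np.load("w8.npz");K,R,t=d["K"],d["R"],d["t"]
a=ray(K,R,t,(143,126),.104);b=ray(K,R,t,(445.5,126),.104);print(a.round(4),b.round(4))
rx=np.array([.9973,-.073,0]);print((a-np.array([.6228,.102,0]))@rx,(b-np.array([.6120,-.0453,0]))@rx)
E
```

```text
[  11.    21.2  -20.3   93.9    7.8   66.2 -105.2]
[0.6221 0.1024 0.104 ] [ 0.6115 -0.0454  0.104 ]
-0.0006944202179751963 -0.000536992657967884
```

play_rows(plan=[0.03,-0.14,0,0,0,0.232,0.05,-0.27,0,0,0,0.464,0.08,-0.4,0,0,0,0.696,0.104,-0.54,0,0,0,0.928], gripper=0.2)

```text
time: 18.1
position: [0.5522, -0.0296, 0.1574]
ee_rot: [[0.912, 0.409, 0.001], [0.409, -0.912, 0.001], [0.002, -0.001, -1.0]]
wrist_force: [0.1, 0.3, -0.2]
finger_gap: 0.598
finger_force: 0.0
```

play_rows(plan=[0.03,-0.14,0,0,0,0.232,0.05,-0.27,0,0,0,0.464,0.08,-0.4,0,0,0,0.696,0.104,-0.54,0,0,0,0.928])

```text
time: 18.43
position: [0.5627, -0.084, 0.1573]
ee_rot: [[0.616, 0.788, 0.001], [0.788, -0.616, 0.001], [0.002, 0.0, -1.0]]
wrist_force: [-0.4, 0.6, -0.9]
finger_gap: 0.598
finger_force: 0.0
```

play_rows(plan=[0.03,-0.14,0,0,0,0.232,0.05,-0.27,0,0,0,0.464,0.08,-0.4,0,0,0,0.696,0.104,-0.54,0,0,0,0.928])

```text
time: 18.77
position: [0.5732, -0.1381, 0.1573]
ee_rot: [[0.177, 0.984, 0.002], [0.984, -0.177, 0.001], [0.002, 0.001, -1.0]]
wrist_force: [0.3, 0.4, -0.0]
finger_gap: 0.603
finger_force: 0.0
```

play_rows(plan=[0.03,-0.14,0,0,0,0.232,0.05,-0.27,0,0,0,0.464,0.08,-0.4,0,0,0,0.696,0.104,-0.54,0,0,0,0.928,0.104,-0.54,0,0,0,0.928,0.104,-0.54,0,0,0,0.928,0.104,-0.54,0,0,0,0.928])

```text
time: 19.35
position: [0.5825, -0.1909, 0.1571]
ee_rot: [[-0.295, 0.956, 0.0], [0.956, 0.295, 0.002], [0.002, 0.001, -1.0]]
wrist_force: [-0.2, -0.6, -0.6]
finger_gap: 0.597
finger_force: 0.0
```

```bash
python3 - <<'E'
from h import *
s=readout.observe(); print(s["position"],s["ee_rot"][:,0],s["q"].round(1))
f,K,R,t=cam("wrist"); save("w9",f,None,1.25); np.savez("w9.npz",f=f,K=K,R=R,t=t)
E
```

```text
[ 0.58245294 -0.19092808  0.15713213] [-0.29462621  0.95561097  0.00175087] [ 41.2  32.9 -38.2  81.5  20.5  72.7  18.5]
```

View pics/w9.png

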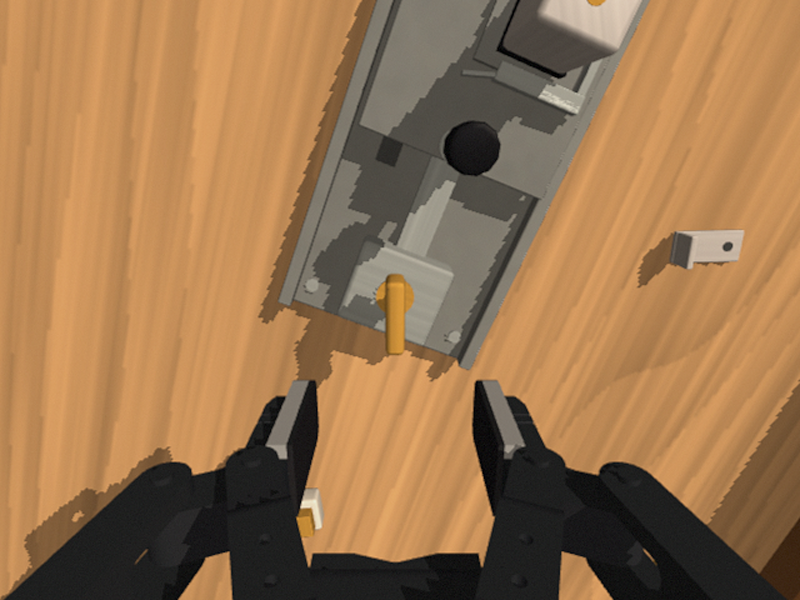

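```bash
python3 - <<'E'
from h import *
d=np.load("w9.npz");K,R,t=d["K"],d["R"],d["t"]
r=lambda u,v,z: ray(K,R,t,(u/1.25,v/1.25),z).round(4)
a=r(395.5,353,.074);print("far top",a, "centre from it", a+.02*np.array([-.2946,.9556,0]))
b=r(395.5,275,.056);print("near bottom",b,"near top@283",r(395.5,283,.074))
P=np.array([[.5825,-.1925]])
for c in [(.5847,-.1918),(.582,-.194)]:
  c=np.array(c);x=np.array([-.2946,.9556]);pts=[list(c+s*.02*x)+[z] for s in(1,-1) for z in(.054,.074)];print((proj(K,R,t,pts)*1.25).round(0).tolist())
E
```

```text
far top [ 0.5891 -0.2125  0.074 ] centre from it [ 0.583208 -0.193388  0.074   ]
near bottom [ 0.5783 -0.1776  0.056 ] near top@283 [ 0.578  -0.1766  0.074 ]
[[399.0, 266.0], [400.0, 276.0], [399.0, 336.0], [399.0, 351.0]]
[[393.0, 268.0], [393.0, 279.0], [393.0, 338.0], [393.0, 353.0]]
```

play_rows(plan=[0.005,-0.03,0,0,0,0,0.005,-0.03,-0.35,0,0,0,0.005,-0.03,-0.7,0,0,0,0.005,-0.03,-0.7,0,0,0,0.005,-0.03,-0.9,0,0,0,0.005,-0.03,-1,0,0,0,0.005,-0.03,-1,0,0,0,0.005,-0.03,-1,0,0,0])

```text
time: 20.07
position: [0.5825, -0.1956, 0.0579]
ee_rot: [[-0.296, 0.955, 0.0], [0.955, 0.296, -0.0], [-0.0, 0.0, -1.0]]
wrist_force: [0.0, 0.1, 0.1]
finger_gap: 0.602
finger_force: 0.0
```

play_rows(plan=[0,0,-0.1,0,0,0,0,0,-0.1,0,0,0,0,0,-0.1,0,0,0])

```text
time: 20.32
position: [0.5822, -0.1959, 0.0473]
ee_rot: [[-0.295, 0.955, -0.0], [0.955, 0.295, -0.0], [-0.0, -0.0, -1.0]]
wrist_force: [-0.3, -0.5, -0.3]
finger_gap: 0.596
finger_force: 0.0
```

play_rows(plan=[0,0,0,0,0,0,0,0,0,0,0,0,0,0,0,0,0,0,0,0,0,0,0,0,0,0,0,0,0,0,0,0,0,0,0,0,0,0,0,0,0,0,0,0,0,0,0,0], gripper=-1, force=40)

```text
time: 20.98
position: [0.5837, -0.1954, 0.0478]
ee_rot: [[-0.296, 0.955, 0.003], [0.955, 0.296, 0.0], [-0.001, 0.003, -1.0]]
wrist_force: [5.1, 0.2, -0.5]
finger_gap: 0.109
finger_force: 42.9
```

```bash
python3 - <<'E'
from h import *
s=readout.observe(); print(s["position"],s["ee_rot"][:,0],s["q"].round(1),s["wrist_force"],s["ft_torque"])
E
```

```text
[ 0.58373056 -0.19544032  0.04779132] [-2.95783366e-01  9.55254812e-01 -6.66340988e-04] [ 40.1  39.  -35.5  88.2  24.7  60.6  15.7] [ 5.08881743  0.15950782 -0.46480947] [ 0.11140251 -0.83835245 -0.08488881]
```

play_rows(plan=[0.015,0.01,0,0,0,0,0.015,0.01,0,0,0,-0.2,0.015,0.01,0,0,0,-0.4,0.015,0.01,0,0,0,-0.6,0.015,0.01,0,0,0,-0.8,0.015,0.01,0,0,0,-0.9,0.015,0.01,0,0,0,-0.9])

```text
time: 21.57
position: [0.5835, -0.1955, 0.0477]
ee_rot: [[0.172, 0.985, -0.001], [0.985, -0.172, -0.002], [-0.002, -0.0, -1.0]]
wrist_force: [0.1, -0.6, 4.1]
finger_gap: 0.108
finger_force: 43.5
```

```bash
cat >> h.py <<'E'
def st():
    s=readout.observe(); x=s["ee_rot"][:,0]
    print(s["time"],s["position"].round(4),"yaw",np.degrees(np.arctan2(x[1],x[0])).round(2),"q",s["q"].round(0),"F",s["wrist_force"].round(1),"T",s["ft_torque"].round(2),s["finger_gap"].round(3))
E
python3 -c "from h import *; st()"
```

```text
Traceback (most recent call last):
  File "h.py", line 18, in st
    print(s["time"],s["position"].round(4),"yaw",np.degrees(np.arctan2(x[1],x[0])).round(2),"q",s["q"].round(0),"F",s["wrist_force"].round(1),"T",s["ft_torque"].round(2),s["finger_gap"].round(3))
                                                                                                                                                                          ^^^^^^^^^^^^^^^^^^^^^
AttributeError: 'float' object has no attribute 'round'
```

play_rows(plan=[0,0,0,0,0,-0.2,0,0,0,0,0,-0.4,0,0,0,0,0,-0.6,0,0,0,0,0,-0.8,0,0,0,0,0,-0.9,0,0,0,0,0,-0.9])

```text
time: 22.07
position: [0.5832, -0.1953, 0.0477]
ee_rot: [[0.599, 0.801, -0.001], [0.801, -0.599, -0.001], [-0.002, -0.0, -1.0]]
wrist_force: [0.2, -0.6, 5.2]
finger_gap: 0.109
finger_force: 43.7
```

play_rows(plan=[0,0,0,0,0,-0.2,0,0,0,0,0,-0.4,0,0,0,0,0,-0.6,0,0,0,0,0,-0.8,0,0,0,0,0,-0.9,0,0,0,0,0,-0.9])

```text
time: 22.57
position: [0.5831, -0.1951, 0.0477]
ee_rot: [[0.897, 0.442, -0.002], [0.442, -0.897, -0.001], [-0.002, -0.0, -1.0]]
wrist_force: [-1.0, -0.5, 5.8]
finger_gap: 0.11
finger_force: 43.8
```

```bash
sed -i 's/s\["finger_gap"\].round(3)/round(s["finger_gap"],3)/' h.py; python3 -c "from h import *; st()"
```

```text
22.5667 [ 0.5831 -0.1951  0.0477] yaw 26.22 q [ 28.  35. -16.  89.  11.  58. -55.] F [-1.  -0.5  5.8] T [ 0.03  0.18 -0.03] 0.11
```

play_rows(plan=[0,0,0,0,0,-0.2,0,0,0,0,0,-0.4,0,0,0,0,0,-0.6,0,0,0,0,0,-0.8,0,0,0,0,0,-0.8,0,0,0,0,0,-0.8])

```text
time: 23.07
position: [0.583, -0.1948, 0.0477]
ee_rot: [[0.999, 0.04, -0.002], [0.04, -0.999, -0.0], [-0.002, -0.0, -1.0]]
wrist_force: [-0.7, -1.2, 5.5]
finger_gap: 0.108
finger_force: 43.8
```

play_rows(plan=[0,0,0,0,0,-0.1,0,0,0,0,0,-0.2,0,0,0,0,0,-0.2,0,0,0,0,0,-0.2])

```text
time: 23.4
position: [0.5831, -0.1947, 0.0477]
ee_rot: [[0.998, -0.064, -0.002], [-0.064, -0.998, 0.0], [-0.002, -0.0, -1.0]]
wrist_force: [-0.7, 1.0, 6.0]
finger_gap: 0.106
finger_force: 43.8
```

```bash
python3 -c "from h import *; st()"
```

```text
23.4 [ 0.5831 -0.1947  0.0477] yaw -3.68 q [ 23.  35.  -9.  89.   6.  57. -82.] F [-0.7  1.   6. ] T [ 0.09  0.2  -0.05] 0.106
```

Next come small steps, to find out whether the hard stop is here or one half-turn further on.

play_rows(plan=[0,0,0,0,0,-0.1,0,0,0,0,0,-0.1,0,0,0,0,0,-0.1])

```text
time: 23.65
position: [0.583, -0.1947, 0.0477]
ee_rot: [[0.993, -0.116, -0.002], [-0.116, -0.993, 0.0], [-0.002, -0.0, -1.0]]
wrist_force: [-0.5, 0.6, 6.0]
finger_gap: 0.11
finger_force: 43.8
```

```bash
python3 -c "from h import *; st()"
```

```text
23.65 [ 0.583  -0.1947  0.0477] yaw -6.69 q [ 23.  34.  -9.  89.   6.  57. -84.] F [-0.5  0.6  6. ] T [ 0.11  0.12 -0.06] 0.11
```

play_rows(plan=[0,0,0,0,0,-0.1,0,0,0,0,0,-0.1,0,0,0,0,0,-0.1])

```text
time: 23.9
position: [0.583, -0.1947, 0.0477]
ee_rot: [[0.986, -0.168, -0.002], [-0.168, -0.986, 0.0], [-0.002, -0.0, -1.0]]
wrist_force: [-0.5, 0.4, 5.6]
finger_gap: 0.108
finger_force: 43.8
```

```bash
python3 -c "from h import *; st()"
```

```text
23.9 [ 0.583  -0.1947  0.0477] yaw -9.69 q [ 22.  34.  -8.  89.   5.  57. -87.] F [-0.5  0.4  5.6] T [ 0.11  0.13 -0.06] 0.108
```

The head turns freely past rail-parallel at -0.06 N m, which is friction only. Bottom is therefore another half turn away. I'll carry on, then regrip half a turn back.

play_rows(plan=[0,0,0,0,0,-0.2,0,0,0,0,0,-0.4,0,0,0,0,0,-0.6,0,0,0,0,0,-0.8,0,0,0,0,0,-0.9,0,0,0,0,0,-0.9])

```text
time: 24.4
position: [0.5832, -0.1945, 0.0477]
ee_rot: [[0.801, -0.599, -0.002], [-0.599, -0.801, 0.0], [-0.002, 0.001, -1.0]]
wrist_force: [-1.0, -0.3, 6.0]
finger_gap: 0.109
finger_force: 43.8
```

play_rows(plan=[0,0,0,0,0,-0.2,0,0,0,0,0,-0.4,0,0,0,0,0,-0.6,0,0,0,0,0,-0.8,0,0,0,0,0,-0.9,0,0,0,0,0,-0.9])

```text
time: 24.9
position: [0.5834, -0.1943, 0.0477]
ee_rot: [[0.442, -0.897, -0.001], [-0.897, -0.442, 0.001], [-0.001, 0.001, -1.0]]
wrist_force: [-1.2, 0.5, 4.3]
finger_gap: 0.111
finger_force: 43.8
```

play_rows(plan=[0,0,0,0,0,-0.2,0,0,0,0,0,-0.4,0,0,0,0,0,-0.4,0,0,0,0,0,-0.4])

```text
time: 25.23
position: [0.5835, -0.1943, 0.0477]
ee_rot: [[0.247, -0.969, -0.001], [-0.969, -0.247, 0.001], [-0.001, 0.0, -1.0]]
wrist_force: [-0.5, 0.2, 4.8]
finger_gap: 0.108
finger_force: 43.8
```

```bash
python3 -c "from h import *; st()"
```

```text
25.2333 [ 0.5835 -0.1943  0.0477] yaw -75.67 q [  12.   34.    8.   89.   -5.   57. -145.] F [-0.5  0.2  4.8] T [ 0.2  -0.08  0.  ] 0.108
```

play_rows(plan=[0,0,0,0,0,0,0,0,0,0,0,0,0,0,0,0,0,0,0,0,0,0,0,0,0,0,0.3,0,0,0,0,0,0.6,0,0,0,0,0,0.6,0,0,0], gripper=0.1)

```text
time: 25.82
position: [0.5877, -0.1964, 0.1133]
ee_rot: [[0.245, -0.969, 0.011], [-0.969, -0.245, -0.003], [0.006, -0.009, -1.0]]
wrist_force: [2.0, -1.0, 0.8]
finger_gap: 0.546
finger_force: 0.0
```

play_rows(plan=[0,0,0,0,0,0.23,0,0,0,0,0,0.46,0,0,0,0,0,0.7,0,0,0,0,0,0.9,0,0,0,0,0,1])

```text
time: 26.23
position: [0.5834, -0.1948, 0.1068]
ee_rot: [[0.7, -0.714, -0.001], [-0.714, -0.7, 0.0], [-0.001, 0.0, -1.0]]
wrist_force: [1.0, -0.4, -1.1]
finger_gap: 0.555
finger_force: 0.0
```

play_rows(plan=[0,0,0,0,0,0.23,0,0,0,0,0,0.46,0,0,0,0,0,0.7,0,0,0,0,0,0.9,0,0,0,0,0,1])

```text
time: 26.65
position: [0.5834, -0.1949, 0.1068]
ee_rot: [[0.963, -0.268, -0.001], [-0.268, -0.963, 0.0], [-0.001, -0.0, -1.0]]
wrist_force: [0.2, -0.3, 0.0]
finger_gap: 0.547
finger_force: 0.0
```

play_rows(plan=[0,0,0,0,0,0.23,0,0,0,0,0,0.46,0,0,0,0,0,0.7,0,0,0,0,0,0.9,0,0,0,0,0,1])

```text
time: 27.07
position: [0.5834, -0.1949, 0.1067]
ee_rot: [[0.968, 0.249, -0.001], [0.249, -0.968, 0.0], [-0.001, -0.001, -1.0]]
wrist_force: [0.2, 0.7, -0.1]
finger_gap: 0.549
finger_force: 0.0
```

play_rows(plan=[0,0,0,0,0,0.23,0,0,0,0,0,0.46,0,0,0,0,0,0.7,0,0,0,0,0,0.9,0,0,0,0,0,1])

```text
time: 27.48
position: [0.5834, -0.195, 0.1067]
ee_rot: [[0.714, 0.7, -0.001], [0.7, -0.714, 0.0], [-0.0, -0.001, -1.0]]
wrist_force: [0.2, 0.2, 0.0]
finger_gap: 0.548
finger_force: 0.0
```

play_rows(plan=[0,0,0,0,0,0.23,0,0,0,0,0,0.46,0,0,0,0,0,0.7,0,0,0,0,0,0.9,0,0,0,0,0,1])

```text
time: 27.9
position: [0.5834, -0.195, 0.1067]
ee_rot: [[0.268, 0.963, -0.001], [0.963, -0.268, 0.0], [0.0, -0.001, -1.0]]
wrist_force: [-0.3, -0.7, 1.0]
finger_gap: 0.548
finger_force: 0.0
```

play_rows(plan=[0,0,0,0,0,0.23,0,0,0,0,0,0.46,0,0,0,0,0,0.7,0,0,0,0,0,0.9,0,0,0,0,0,1,0,0,0,0,0,1,0,0,0,0,0,1])

```text
time: 28.48
position: [0.5835, -0.195, 0.1068]
ee_rot: [[-0.244, 0.97, -0.001], [0.97, 0.244, 0.0], [0.0, -0.001, -1.0]]
wrist_force: [0.1, -0.4, -0.7]
finger_gap: 0.551
finger_force: 0.0
```

```bash
python3 - <<'E'
from h import *
st(); f,K,R,t=cam("wrist"); save("w10",f); np.savez("w10.npz",f=f,K=K,R=R,t=t)
E
```

```text
28.4833 [ 0.5835 -0.195   0.1068] yaw 104.1 q [ 38.  34. -32.  85.  19.  66.  17.] F [ 0.1 -0.4 -0.7] T [-0.05  0.02  0.03] 0.551
```

View pics/w10.png

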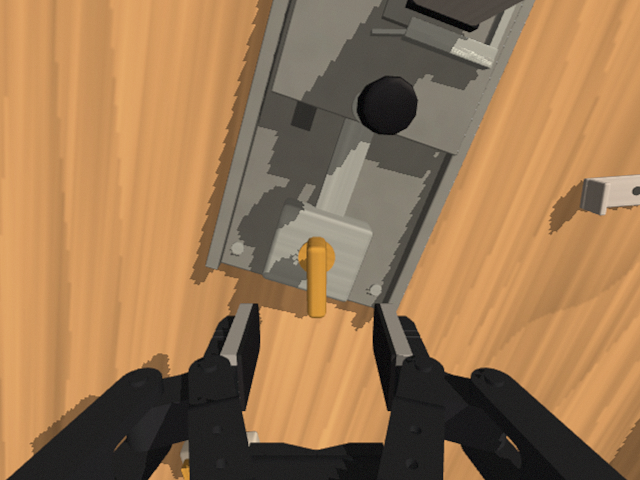

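The head is centred at u≈317 and square with the pads. I'll descend, grip, and turn towards bottom at about yaw -4.

play_rows(plan=[0,0,-0.3,0,0,0,0,0,-0.59,0,0,0,0,0,-0.59,0,0,0,0,0,-0.59,0,0,0])

```text
time: 28.87
position: [0.582, -0.1946, 0.0467]
ee_rot: [[-0.245, 0.97, -0.004], [0.97, 0.245, 0.001], [0.002, -0.004, -1.0]]
wrist_force: [1.0, -0.3, -0.5]
finger_gap: 0.554
finger_force: 0.0
```

play_rows(plan=[0,0,0,0,0,0,0,0,0,0,0,0,0,0,0,0,0,0,0,0,0,0,0,0,0,0,0,0,0,0,0,0,0,0,0,0,0,0,0,0,0,0,0,0,0,0,0,0], gripper=-1, force=40)

```text
time: 29.53
position: [0.5838, -0.1954, 0.0504]
ee_rot: [[-0.245, 0.97, 0.001], [0.97, 0.245, -0.002], [-0.002, 0.0, -1.0]]
wrist_force: [-4.3, 0.2, 4.4]
finger_gap: 0.108
finger_force: 40.6
```

play_rows(plan=[0,0,0,0,0,-0.2,0,0,0,0,0,-0.4,0,0,0,0,0,-0.6,0,0,0,0,0,-0.8,0,0,0,0,0,-0.9,0,0,0,0,0,-0.9])

```text
time: 30.03
position: [0.5836, -0.1954, 0.0504]
ee_rot: [[0.223, 0.975, 0.0], [0.975, -0.223, -0.002], [-0.002, 0.0, -1.0]]
wrist_force: [-3.6, 0.3, 6.3]
finger_gap: 0.111
finger_force: 40.7
```

play_rows(plan=[0,0,0,0,0,-0.2,0,0,0,0,0,-0.4,0,0,0,0,0,-0.6,0,0,0,0,0,-0.8,0,0,0,0,0,-0.9,0,0,0,0,0,-0.9])

```text
time: 30.53
position: [0.5834, -0.1953, 0.0504]
ee_rot: [[0.641, 0.767, -0.001], [0.767, -0.641, -0.002], [-0.002, 0.001, -1.0]]
wrist_force: [-4.0, 0.7, 6.7]
finger_gap: 0.109
finger_force: 40.8
```

play_rows(plan=[0,0,0,0,0,-0.2,0,0,0,0,0,-0.4,0,0,0,0,0,-0.6,0,0,0,0,0,-0.8,0,0,0,0,0,-0.9,0,0,0,0,0,-0.9])

```text
time: 31.03
position: [0.5832, -0.1951, 0.0504]
ee_rot: [[0.92, 0.393, -0.001], [0.393, -0.92, -0.001], [-0.001, 0.001, -1.0]]
wrist_force: [-5.3, 0.8, 7.3]
finger_gap: 0.108
finger_force: 40.9
```

play_rows(plan=[0,0,0,0,0,-0.2,0,0,0,0,0,-0.4,0,0,0,0,0,-0.6,0,0,0,0,0,-0.7,0,0,0,0,0,-0.7])

```text
time: 31.45
position: [0.5831, -0.1949, 0.0504]
ee_rot: [[0.999, 0.037, -0.001], [0.037, -0.999, -0.001], [-0.001, 0.001, -1.0]]
wrist_force: [-6.2, 0.3, 8.8]
finger_gap: 0.105
finger_force: 40.9
```

```bash
python3 -c "from h import *; st()"
```

```text
31.45 [ 0.5831 -0.1949  0.0504] yaw 2.14 q [ 21.  34.  -7.  89.   4.  57. -74.] F [-6.2  0.3  8.8] T [ 0.1   1.12 -0.07] 0.105
```

Next, 2° steps to the hard stop.

play_rows(plan=[0,0,0,0,0,-0.07,0,0,0,0,0,-0.15,0,0,0,0,0,-0.15])

```text
time: 31.7
position: [0.5832, -0.1948, 0.0504]
ee_rot: [[0.999, -0.041, -0.001], [-0.041, -0.999, -0.0], [-0.001, 0.0, -1.0]]
wrist_force: [-4.9, 1.3, 8.2]
finger_gap: 0.106
finger_force: 40.9
```

```bash
python3 -c "from h import *; st()"
```

```text
31.7 [ 0.5832 -0.1948  0.0504] yaw -2.33 q [ 21.  34.  -6.  89.   4.  57. -78.] F [-4.9  1.3  8.2] T [ 0.15  1.08 -0.03] 0.106
```

play_rows(plan=[0,0,0,0,0,-0.07,0,0,0,0,0,-0.1,0,0,0,0,0,-0.1])

```text
time: 31.95
position: [0.5832, -0.1949, 0.0504]
ee_rot: [[0.996, -0.09, -0.001], [-0.09, -0.996, -0.001], [-0.001, 0.001, -1.0]]
wrist_force: [-5.5, 0.3, 7.8]
finger_gap: 0.109
finger_force: 41.5
```

```bash
python3 -c "from h import *; st()"
```

```text
31.95 [ 0.5832 -0.1949  0.0504] yaw -5.15 q [ 20.  34.  -5.  89.   3.  57. -81.] F [-5.5  0.3  7.8] T [0.04 1.07 0.49] 0.109
```

play_rows(plan=[0,0,0,0,0,-0.07,0,0,0,0,0,-0.1,0,0,0,0,0,-0.1])

```text
time: 32.2
position: [0.5832, -0.1948, 0.0504]
ee_rot: [[0.99, -0.139, -0.001], [-0.139, -0.99, -0.002], [-0.001, 0.002, -1.0]]
wrist_force: [-5.3, 0.4, 8.0]
finger_gap: 0.111
finger_force: 57.8
```

```bash
python3 -c "from h import *; st()"
```

```text
32.2 [ 0.5832 -0.1948  0.0504] yaw -7.97 q [ 20.  34.  -4.  89.   3.  57. -83.] F [-5.3  0.4  8. ] T [-0.06  1.13  1.12] 0.111
```

The hard stop is found: torque is up to 1.1 N m near yaw -4. Backing off a quarter turn to yaw ≈ 86.

play_rows(plan=[0,0,0,0,0,0.2,0,0,0,0,0,0.4,0,0,0,0,0,0.6,0,0,0,0,0,0.8,0,0,0,0,0,0.9,0,0,0,0,0,0.9])

```text
time: 32.7
position: [0.5832, -0.195, 0.0504]
ee_rot: [[0.946, 0.323, -0.001], [0.323, -0.946, -0.0], [-0.001, 0.0, -1.0]]
wrist_force: [-5.0, 0.7, 7.5]
finger_gap: 0.106
finger_force: 40.9
```

play_rows(plan=[0,0,0,0,0,0.2,0,0,0,0,0,0.4,0,0,0,0,0,0.6,0,0,0,0,0,0.8,0,0,0,0,0,0.9,0,0,0,0,0,0.9])

```text
time: 33.2
position: [0.5833, -0.1953, 0.0504]
ee_rot: [[0.697, 0.717, -0.0], [0.717, -0.697, -0.001], [-0.001, 0.0, -1.0]]
wrist_force: [-3.9, 0.4, 7.3]
finger_gap: 0.11
finger_force: 40.8
```

play_rows(plan=[0,0,0,0,0,0.2,0,0,0,0,0,0.4,0,0,0,0,0,0.6,0,0,0,0,0,0.8,0,0,0,0,0,0.9,0,0,0,0,0,0.9])

```text
time: 33.7
position: [0.5836, -0.1954, 0.0504]
ee_rot: [[0.295, 0.955, 0.0], [0.955, -0.295, -0.001], [-0.001, 0.0, -1.0]]
wrist_force: [-3.7, -0.3, 7.4]
finger_gap: 0.112
finger_force: 40.8
```

play_rows(plan=[0,0,0,0,0,0.2,0,0,0,0,0,0.4,0,0,0,0,0,0.455,0,0,0,0,0,0.455,0,0,0,0,0,0.455])

```text
time: 34.12
position: [0.5837, -0.1954, 0.0504]
ee_rot: [[0.063, 0.998, 0.0], [0.998, -0.063, -0.001], [-0.001, 0.0, -1.0]]
wrist_force: [-4.6, -0.9, 6.7]
finger_gap: 0.11
finger_force: 40.8
```

```bash
python3 -c "from h import *; st()"
```

```text
34.1167 [ 0.5837 -0.1954  0.0504] yaw 86.38 q [ 34.  37. -26.  88.  18.  59.  -0.] F [-4.6 -0.9  6.7] T [-0.    0.85  0.08] 0.11
```

play_rows(plan=[0,0,0,0,0,0,0,0,0,0,0,0,0,0,0,0,0,0,0,0,0,0,0,0,0,0,0.3,0,0,0,0,0,0.7,0,0,0,0,0,1,0,0,0,0,0,1,0,0,0,0,0,1,0,0,0], gripper=0.2)

```text
time: 34.87
position: [0.5858, -0.1948, 0.1509]
ee_rot: [[0.064, 0.998, 0.006], [0.998, -0.064, -0.002], [-0.001, 0.006, -1.0]]
wrist_force: [0.5, -0.0, -0.5]
finger_gap: 0.602
finger_force: 0.0
```

```bash
python3 - <<'E'
from h import *
st(); f,K,R,t=cam("wrist"); save("w11",f); np.savez("w11.npz",f=f,K=K,R=R,t=t)
E
```

```text
34.8667 [ 0.5858 -0.1948  0.1509] yaw 86.36 q [ 35.  31. -28.  82.  15.  70.   2.] F [ 0.5 -0.  -0.5] T [ 0.06  0.08 -0.03] 0.602
```

View pics/w11.png

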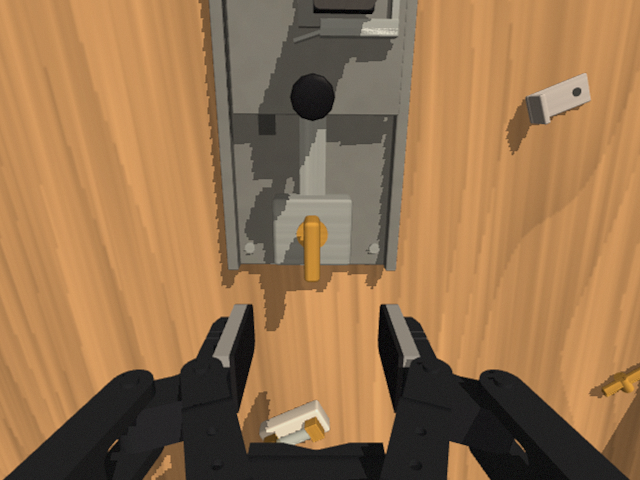

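The head at (313,250) is now parallel to the rail, a quarter turn from bottomed. The knob's top is at (313,97).

```bash
python3 - <<'E'
from h import *
d=np.load("w11.npz");f,K,R,t=d["f"],d["K"],d["R"],d["t"]
m=(f.sum(2)<60)[60:135,280:345]; ys,xs=np.nonzero(m); print("knob px",xs.min()+280,xs.max()+280,ys.min()+60,ys.max()+60)
print(ray(K,R,t,(313,97),.096), ray(K,R,t,(313,97),.09))
h=cv2.cvtColor(f,cv2.COLOR_RGB2HSV); m=((h[...,1]>180)&(h[...,2]>120))[245:285,290:335].astype(np.uint8); 
ys,xs=np.nonzero(m); p=np.c_[xs+290.,ys+245.]
P=np.array([ray(K,R,t,q,.074)[:2] for q in p]); w,v=np.linalg.eigh(np.cov(P.T)); a=v[:,1]; print(len(p),np.degrees(np.arctan2(a[1],a[0])))
E
```

```text
knob px 291 333 77 120
[ 0.59011711 -0.10677793  0.096     ] [ 0.59011901 -0.10663045  0.09      ]
501 86.0253591324862
```

play_rows(plan=[0.04,0.4,0,0,0,0,0.05,0.8,0,0,0,0,0.05,0.888,0,0,0,0,0.05,0.888,0,0,0,0,0.05,0.888,-0.4,0,0,0,0.05,0.888,-0.7,0,0,0,0.05,0.888,-0.86,0,0,0,0.05,0.888,-0.86,0,0,0,0.05,0.888,-0.86,0,0,0])

```text
time: 35.67
position: [0.5871, -0.1068, 0.0601]
ee_rot: [[0.065, 0.998, -0.005], [0.998, -0.065, 0.0], [-0.0, -0.005, -1.0]]
wrist_force: [0.2, 0.4, 0.7]
finger_gap: 0.604
finger_force: 0.0
```

play_rows(plan=[0,0,0,0,0,0,0,0,0,0,0,0,0,0,0,0,0,0,0,0,0,0,0,0,0,0,0,0,0,0,0,0,0,0,0,0,0,0,0,0,0,0], gripper=-1, force=50)

```text
time: 36.25
position: [0.5901, -0.1062, 0.0641]
ee_rot: [[0.064, 0.998, 0.003], [0.998, -0.064, -0.001], [-0.001, 0.003, -1.0]]
wrist_force: [-1.0, -0.7, 5.8]
finger_gap: 0.239
finger_force: 49.1
```

```bash
python3 -c "from h import *; st()"
```

```text
36.25 [ 0.5901 -0.1062  0.0641] yaw 86.33 q [ 28.  34. -28.  90.  18.  59.  -9.] F [-1.  -0.7  5.8] T [-0.09  0.21  0.03] 0.239
```

play_rows(plan=[0.007,0.1,0,0,0,0,0.015,0.2,0,0,0,0,0.022,0.3,0,0,0,0,0.029,0.4,0,0,0,0,0.036,0.5,0,0,0,0,0.043,0.6,0,0,0,0,0.043,0.6,0,0,0,0])

```text
time: 36.83
position: [0.5945, -0.0455, 0.0641]
ee_rot: [[0.063, 0.998, 0.003], [0.998, -0.063, -0.001], [-0.001, 0.004, -1.0]]
wrist_force: [-0.3, -1.2, 5.7]
finger_gap: 0.237
finger_force: 49.2
```

play_rows(plan=[0.007,0.1,0,0,0,0,0.015,0.2,0,0,0,0,0.02,0.28,0,0,0,0,0.02,0.28,0,0,0,0])

```text
time: 37.17
position: [0.5957, -0.0284, 0.0639]
ee_rot: [[0.068, 0.998, 0.001], [0.998, -0.068, -0.015], [-0.015, 0.002, -1.0]]
wrist_force: [-3.2, -13.3, 9.1]
finger_gap: 0.238
finger_force: 50.1
```

play_rows(plan=[0.002,0.02,0,0,0,0,0.003,0.04,0,0,0,0,0.003,0.04,0,0,0,0])

```text
time: 37.42
position: [0.5956, -0.0284, 0.0639]
ee_rot: [[0.072, 0.997, -0.0], [0.997, -0.072, -0.019], [-0.019, 0.001, -1.0]]
wrist_force: [-4.0, -16.7, 10.5]
finger_gap: 0.24
finger_force: 50.2
```

```bash
python3 -c "from h import *; st()"
```

```text
37.4167 [ 0.5956 -0.0284  0.0639] yaw 85.9 q [ 19.  34. -28.  91.  19.  60. -18.] F [ -4.  -16.7  10.5] T [-3.28  0.75  0.29] 0.24
```

play_rows(plan=[-0.003,-0.04,0,0,0,0,-0.006,-0.08,0,0,0,0,-0.006,-0.08,0,0,0,0])

```text
time: 37.67
position: [0.5957, -0.0283, 0.0639]
ee_rot: [[0.068, 0.998, 0.002], [0.998, -0.068, -0.008], [-0.007, 0.003, -1.0]]
wrist_force: [-2.7, -7.0, 8.5]
finger_gap: 0.244
finger_force: 49.8
```

```bash
python3 - <<'E'
from h import *
st(); f,K,R,t=cam("wrist"); np.savez("w12.npz",f=f,K=K,R=R,t=t)
g,K2,R2,t2=cam("side"); np.savez("side12.npz",f=g,K=K2,R=R2,t=t2)
c=np.vstack([f[:280],cv2.resize(g[200:380,200:400],(640,576))[200:520]]); save("c12",c)
E
```

```text
37.6667 [ 0.5957 -0.0283  0.0639] yaw 86.1 q [ 20.  34. -28.  91.  18.  59. -17.] F [-2.7 -7.   8.5] T [-1.42  0.38  0.12] 0.244
```

View pics/c12.png

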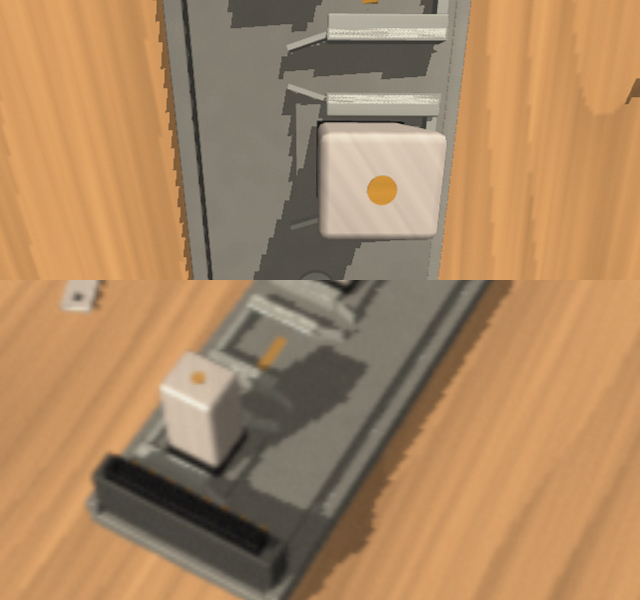

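```bash
python3 - <<'E'
from h import *
d=np.load("w7.npz");K,R,t=d["K"],d["R"],d["t"]
r=lambda u,v,z: ray(K,R,t,(u/1.25,v/1.25),z).round(4)
print("slide end",r(331,235,.03),"stop face foot",r(190,242,.02),r(166,25,.02),"stop top inner",r(150,245,.05))
E
```

```text
slide end [0.5584 0.1398 0.03  ] stop face foot [0.5581 0.2208 0.02  ] [0.6655 0.21   0.02  ] stop top inner [0.5635 0.2278 0.05  ]
```

The gap to the stop was about 79 mm and the slide travelled 78 mm, so it is home. I'll release and retreat.

play_rows(plan=[0,0,0,0,0,0,0,0,0,0,0,0,0,0,0,0,0,0,0,0,0,0,0,0,0,0,0.3,0,0,0,0,0,0.7,0,0,0,0,0,1,0,0,0,0,0,1,0,0,0], gripper=0.2)

```text
time: 38.43
position: [0.5996, -0.0201, 0.1696]
ee_rot: [[0.063, 0.998, 0.014], [0.998, -0.063, 0.001], [0.002, 0.014, -1.0]]
wrist_force: [0.4, 0.4, 0.2]
finger_gap: 0.602
finger_force: 0.0
```

play_rows(plan=[-0.4,-0.2,0.1,0,0,0,-0.8,-0.6,0.2,0,0,0,-1,-1,0.2,0,0,0,-1,-1,0.2,0,0,0,-1,-1,0.2,0,0,0])

```text
time: 38.85
position: [0.4915, -0.1286, 0.1818]
ee_rot: [[0.073, 0.997, -0.003], [0.997, -0.073, -0.005], [-0.005, -0.003, -1.0]]
wrist_force: [-0.6, -0.7, 0.4]
finger_gap: 0.6
finger_force: 0.0
```

play_rows(plan=[-0.3,-0.4,0,0,0,0,-0.6,-0.8,0,0,0,0,-0.6,-1,0,0,0,0,-0.6,-1,0,0,0,0,-0.6,-1,0,0,0,0,-0.6,-1,0,0,0,0])

```text
time: 39.35
position: [0.4356, -0.2204, 0.182]
ee_rot: [[0.062, 0.998, 0.001], [0.998, -0.062, 0.002], [0.002, 0.001, -1.0]]
wrist_force: [0.4, 0.0, 0.4]
finger_gap: 0.598
finger_force: 0.0
```

```bash
python3 - <<'E'
from h import *
st(); f,K,R,t=cam("top"); save("top9",f,(140,140,450,350),2.58); np.savez("top9.npz",f=f,K=K,R=R,t=t)
E
```

```text
39.35 [ 0.4356 -0.2204  0.182 ] yaw 86.42 q [ 47.  15. -27. 100.   7.  67.  15.] F [0.4 0.  0.4] T [ 0.06  0.04 -0.03] 0.598
```

View pics/top9.png

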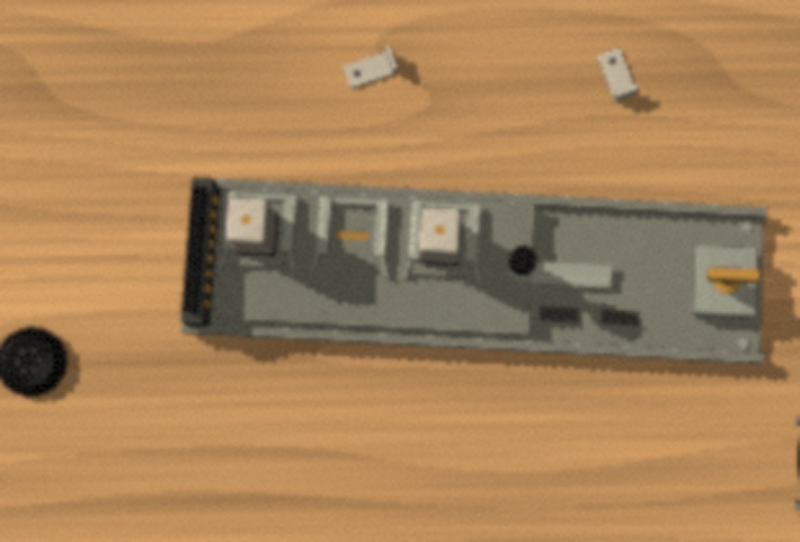

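```bash
python3 - <<'E'
from h import *
d=np.load("top9.npz");K,R,t=d["K"],d["R"],d["t"]
r=lambda u,v,z: ray(K,R,t,(140+u/2.58,140+v/2.58),z)
a,b,dt,k=r(246,218,.104),r(439,230,.104),r(353,236,.031),r(523,260,.096)
rx=np.array([.9973,-.073,0]);ry=np.array([.073,.9973,0])
print([((p-dt)@rx).round(4) for p in(a,b)],[((p-dt)@ry).round(4) for p in(a,b)],k.round(4))
print(workorder.finish_job())
E
```

```text
[np.float64(-0.0019), np.float64(-0.0032)] [np.float64(0.0759), np.float64(-0.0712)] [ 0.5926 -0.0297  0.096 ]
the job is handed in; nothing more can be done
None
```

I handed the job in: both relays present are latched in shoes 1 and 3, the screw was bottomed and backed off a quarter turn (90° measured), and the loaded slide is home against the stop; the hand-in call returned no verdict.

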